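# Take the finishing pile apart into its trays

## Robot

A 6-joint arm with a two-finger parallel gripper is mounted at the origin on a cart in front of the work surface, level with it; the furniture and walls round the work are solid. World frame = base frame: x ahead of the robot, y to its left, z up, the work surface at z = 0. Lengths are in m, angles in rad, forces in N, time in s.
With the tool pointing down it reaches from about 0.425 to 0.95 m from the base axis. Payload 3.5 kg.
Tool frame: the origin (TCP) lies on the centre line of the jaws, within the pads' length; the fingertips stand tip_extent ahead of it and the grasp point (between the pads) lies 2 mm behind it (tip_extent is the distance from the TCP to the fingertips, in m); z points along the fingers, y is the direction in which the jaws open and shut (so a half turn about z gives the same grasp; the last joint's range is limited). The gripper opens to 85 mm and grips with 20 to 120 N. Pads are 22 mm wide; open, the fingers measure 114 mm over their backs; the gripper's body (76 mm by 85 mm) begins 54 mm behind the grasp point. The pads swing forward as they close: fully open they stand 13 mm farther back than shut.
Start: joints at [-1.402, 0.286, 1.577, -0, 1.279, -0.15], TCP at [0.212, -0.641, 0.248] pointing down, gripper open.
Joint ranges: [-2.77, 2.77], [-0.9, 2.22], [0.21, 2.48], [-1.53, 4.67], [0.24, 2.81], [-2.84, 2.84]. Speed limits (rad/s): [2.79, 2.79, 3.14, 3.14, 3.14, 3.14].

## Interface

Orientations are given as a unit quaternion [x, y, z, w].
In Python, from plant import * gives the robot as it stands.
- The arm moves only by the shell command python3 -m crank 'ROWS' [FORCE]. ROWS is JSON, a list of rows, each a list of 7 numbers: the gripper's target within -1 to 1 (shut at 1, half-way at 0, fully open at -1), then the shift along the tool's x, y, z in cm, then the turn, a rotation vector about the tool's x, y, z in degrees. In form: [[fingers, tx, ty, tz, wx, wy, wz], ...]. A call has 1 to 5 rows; each row shifts and turns the commanded pose from where the row before left it, along the tool's axes as they then stand; what a row does not reach is not made up. A row lasts 1/10 s, in which the tool goes at most 50 mm and 8.59 degrees, less where a joint would pass 70% of its speed; a pose out of reach is approached as far as the arm can. A call is refused whole if a number of a shift passes 5 or a number of a turn 8.59, either way. A call with a gripper value outside its range is refused whole. The fingers move at their own pace and stop on an object; FORCE is the grip in N (left out, the last holds). Time passes only in rows, so rows that do not move let the fingers close. It gives the time, the measured TCP pose, the force and the opening at its end, in the units of the state.
- get_state(): the state, without advancing time (a new reading comes with each control period).
- read_camera(name): name is "side" or "top"; returns a dict with "color" (480x640x3 uint8, red, green, blue), "vfov" (degrees; the focal length in pixels is half the picture's height over the tangent of half this angle, whatever the lens; pixels are square), "cx", "cy" (the principal point, pixels), "cam_to_world" (4x4, takes a point from camera to world coordinates). Camera axes: x right, y up, looking along -z (the intrinsics and any distortion apply to the point x, -y, -z); pixel columns grow to the right and rows downward; lengths in m; the calibration is good to about 2 mm. A picture is of the moment at which its call begins. There is no depth.
- sign_off(): hands the job in, once; it reports no verdict.
Trained networks look in the newest picture that a camera, given by its name, has taken for a name from the list of things; names that differ only in an ending like _2 or _b are one class to them, and where a whole thing is asked for, a point or a joint stands for the part that bears it (a point fixed in the world has none). Each returns a list of dicts, best first, with "p" (0 to 1); they miss things now and then, are a little off and sometimes report something else, mostly with a low value. They report only what shows in the picture. A call takes as long as a camera call. They do not tell look-alikes from the thing itself.
- trace(thing, camera): "pixels" (480x640 bool, what is visible of it) and "location" ([column, row] in pixels, amid what is visible of it).
- place_of(thing, camera): "location" ([column, row] in pixels: a listed point, or the origin of a listed thing).
The state is a dict: "time": time; "qpos": joint angles; "dq": joint speeds; "joint_efforts": joint torques, N m; "eef_pos": TCP position; "tcp_rot": TCP orientation; "contact_force": force on the tool from outside, world axes, zero at the start; "wrist_torque": the same for the moment, N m; "opening": opening from 0.0 (shut) to 1.0 (fully open).
Only numpy, scipy, OpenCV 4.12 (cv2) and the standard library are available. Lean on these libraries where they do the work, as an engineer would, in place of code of your own. Each camera call takes 0.05 s, during which the arm holds its last target.

## Task

The things for finishing stand piled on one another on the bench. Take the pile apart from the top down and set each thing, in that order, flat in the tray made to its shape and size: the small red tin in the small round tray, the oak block in the small oblong tray, the cork sanding block in the large oblong tray and the flat green tin in the large round tray. Tip nothing over, and leave the dust brush and the loose chisel beside the pile where they lie.

Things in the scene. Friction and masses are not known exactly. Their poses are not given: they have to be found in the camera images.
- powder_tin_center (a point): Small round tin, red below with a silvery lid, 52 mm in diameter, 42 mm high; top of the pile. The point is its centre, half-way up (21 mm above its underside); z is its upright axis. About 0.09 kg.
- offcut_block_center (a point): Oak offcut block, 41 mm (its x) by 79 mm (its y), 30 mm high, flat above and below, one corner cut off; second from the top, under the small tin. The point is its centre, 15 mm above its underside. The long sides are upright and nearly parallel: grasp across the 41 mm. About 0.06 kg.
- sand_block_center (a point): Brown cork sanding block, 51 mm (its x) by 93 mm (its y), 28 mm high; third from the top, under the oak block. The point is its centre, 14 mm above its underside. Grasp across the 51 mm. About 0.07 kg.
- wax_tin_center (a point): Flat round tin, green below with a silvery lid, 68 mm in diameter, 30 mm high; bottom of the pile, standing on the bench at the robot's right. The point is its centre, 15 mm above its underside; z is its upright axis. About 0.11 kg.
- small_round_tray: Small round plain wooden tray fixed to the bench, reddish-brown floor and dark rim. Floor 3 mm above the bench, rim top 8 mm above the bench, rim 5 mm thick; pocket 66 mm in diameter, for the small red tin (7 mm clear all round). Origin at the centre of its underside, z up. The four trays lie at the robot's left and swap places from start to start.
- large_round_tray: Large round plain wooden tray fixed to the bench, reddish-brown floor and dark rim. Floor 3 mm above the bench, rim top 8 mm above the bench, rim 5 mm thick; pocket 82 mm in diameter, for the flat green tin (7 mm clear all round). Origin at the centre of its underside, z up. The four trays lie at the robot's left and swap places from start to start.
- small_oblong_tray: Small oblong plain wooden tray fixed to the bench, reddish-brown floor and dark rim. Floor 3 mm above the bench, rim top 8 mm above the bench, rim 5 mm thick; pocket 55 mm (its x) by 93 mm (its y), for the oak block (7 mm clear all round). Origin at the centre of its underside, z up, y along its length. The four trays lie at the robot's left and swap places from start to start.
- large_oblong_tray: Large oblong plain wooden tray fixed to the bench, reddish-brown floor and dark rim. Floor 3 mm above the bench, rim top 8 mm above the bench, rim 5 mm thick; pocket 65 mm (its x) by 107 mm (its y), for the cork sanding block (7 mm clear all round). Origin at the centre of its underside, z up, y along its length. The four trays lie at the robot's left and swap places from start to start.
- dust_brush: Bystander: flat dust brush, wooden handle, 47 x 169 x 16 mm, loose between carved root and trays; origin under its centre, y along its length. Right of it stands the fixed root; its 80 mm thick branch leans from x 0.45, y -0.07, z 0.13 through 0.52, -0.16, 0.27 to 0.62, -0.35, 0.47 (m): carry things by in front of it, at x under 0.40 and about 0.3 m high.
- chisel_2: Bystander: carving chisel with a turned wooden handle, 25 x 212 x 25 mm, lying loose at the right of the pile. Origin at the centre of its underside, y along its length.
Not all that is in view belongs to the job. What is shaped like the part that bears powder_tin_center but purple or yellow is not meant.

How it is judged:
On the way, in this order (a step that is already met when the one before it is completed fails the run):
1. the small red tin stands in the small round tray, released (horizontal distance between powder_tin_center and small_round_tray below 0.012 m and z of powder_tin_center in the frame of small_round_tray below 0.0265 m and angle between powder_tin_center's own z axis and vertical below 0.1 rad and contact force between powder_tin and the fingers below 0.1 N), for 0.2 s.
2. the oak block lies in the small oblong tray, released (horizontal distance between offcut_block_center and small_oblong_tray below 0.012 m and z of offcut_block_center in the frame of small_oblong_tray below 0.0205 m and angle between offcut_block_center's own z axis and vertical below 0.1 rad and angle between the y axis of offcut_block_center and the y axis of small_oblong_tray, either way round below 0.3 rad and contact force between offcut_block and the fingers below 0.1 N), for 0.2 s.
3. the cork sanding block lies in the large oblong tray, released (horizontal distance between sand_block_center and large_oblong_tray below 0.012 m and z of sand_block_center in the frame of large_oblong_tray below 0.0195 m and angle between sand_block_center's own z axis and vertical below 0.1 rad and angle between the y axis of sand_block_center and the y axis of large_oblong_tray, either way round below 0.3 rad and contact force between sand_block and the fingers below 0.1 N), for 0.2 s.
4. the flat green tin stands in the large round tray, released (horizontal distance between wax_tin_center and large_round_tray below 0.012 m and z of wax_tin_center in the frame of large_round_tray below 0.0205 m and angle between wax_tin_center's own z axis and vertical below 0.1 rad and contact force between wax_tin and the fingers below 0.1 N), for 0.2 s.
At the end, for the whole second after the job is handed in: Each thing lies flat on the floor of its own tray, inside the rim (centre within 12 mm of the tray's, no more than 2.5 mm high, tilt under 0.1 rad; oblong ones within 0.3 rad of the tray's length, either way round), released and at rest (horizontal distance between powder_tin_center and small_round_tray below 0.012 m and z of powder_tin_center in the frame of small_round_tray below 0.0265 m and angle between each of powder_tin_center, offcut_block_center, sand_block_center, wax_tin_center's own z axis and vertical below 0.1 rad and linear speed of each of powder_tin, offcut_block, sand_block, wax_tin below 0.02 m/s and horizontal distance between offcut_block_center and small_oblong_tray below 0.012 m and z of offcut_block_center in the frame of small_oblong_tray below 0.0205 m and angle between the y axis of offcut_block_center and the y axis of small_oblong_tray, either way round below 0.3 rad and horizontal distance between sand_block_center and large_oblong_tray below 0.012 m and z of sand_block_center in the frame of large_oblong_tray below 0.0195 m and angle between the y axis of sand_block_center and the y axis of large_oblong_tray, either way round below 0.3 rad and horizontal distance between wax_tin_center and large_round_tray below 0.012 m and z of wax_tin_center in the frame of large_round_tray below 0.0205 m); the robot touches nothing.
It fails at once if a thing of the pile tipped over (angle between any of powder_tin_center, offcut_block_center, sand_block_center, wax_tin_center's own z axis and vertical above 0.8 rad).
It fails at once if the dust brush or the loose chisel moved more than 25 mm (distance of any of dust_brush, chisel_2 from where it was at the start of the episode above 0.025 m).
It also fails if it takes over 136 s, if anything falls off the work surface, if the arm or the gripper's body presses on something with over 40 N, if the wrist force passes 120 N, or if a joint passes its speed limit or range.

## Working session

There is one attempt and no reset: what is moved stays moved. The work goes in short steps, Python scripts to look and compute and a shell command to move; the robot and the scene stay as the last step left them, time stands still between calls to the robot, and variables do not carry over. Pictures are saved under pics/ and viewed, and the job is handed in when it is done.

```bash
ls -la; mkdir -p pics; python3 - <<'E'
from plant import *
import cv2
print(get_state())
for n in ("side","top"):
    c=read_camera(n); print(n,c["vfov"],c["cx"],c["cy"],c["cam_to_world"],[k for k in c])
    cv2.imwrite(f"pics/{n}0.png",c["color"][:,:,::-1])
E
```

```text
total 12
drwxr-xr-x  3 agent agent 4096 Dec  6 12:34 .
drwxr-xr-x 23 root  root  4096 Dec  6 12:34 ..
drwxr-xr-x  2 agent agent 4096 Dec  6 12:34 pics
{'time': 0.0, 'qpos': array([-1.40197935e+00,  2.87207590e-01,  1.57819883e+00,  7.22089153e-06,
        1.27861346e+00, -1.50012898e-01]), 'dq': array([ 1.14806248e-03,  5.65038454e-04, -1.56811433e-05,  2.34638332e-03,
       -2.23979699e-03, -5.36381837e-04]), 'joint_efforts': array([-5.30910675e-04, -4.05985022e+01, -2.92623639e+01, -1.85881718e-04,
        5.94663681e-03, -9.82505064e-07]), 'eef_pos': array([ 0.21149703, -0.64034774,  0.24690737]), 'tcp_rot': array([ 9.87319765e-01,  1.58739440e-01, -7.95424822e-06, -1.21359081e-03]), 'contact_force': array([ 0.1344442 ,  0.38670004, -0.34278587]), 'wrist_torque': array([-0.08010186,  0.01927841,  0.00698002]), 'opening': 1.002238006358215}
side 44.04008402448923 312.7538910842173 238.24898636288745 [[ 0.37230901  0.45388369 -0.80955271 -0.89560472]
 [-0.92810469  0.17946883 -0.32620948 -0.63631001]
 [-0.00277169  0.8728004   0.48806945  0.91468099]
 [ 0.          0.          0.          1.        ]] ['color', 'vfov', 'cx', 'cy', 'cam_to_world']
top 44.69547384617294 318.22440564663196 244.22045895441863 [[ 0.0036489   0.99797336 -0.06352841  0.39051404]
 [-0.99992783  0.00291411 -0.01165514 -0.0850567 ]
 [-0.01144639  0.06356635  0.99791197  1.45099922]
 [ 0.          0.          0.          1.        ]] ['color', 'vfov', 'cx', 'cy', 'cam_to_world']
```

View pics/top0.png

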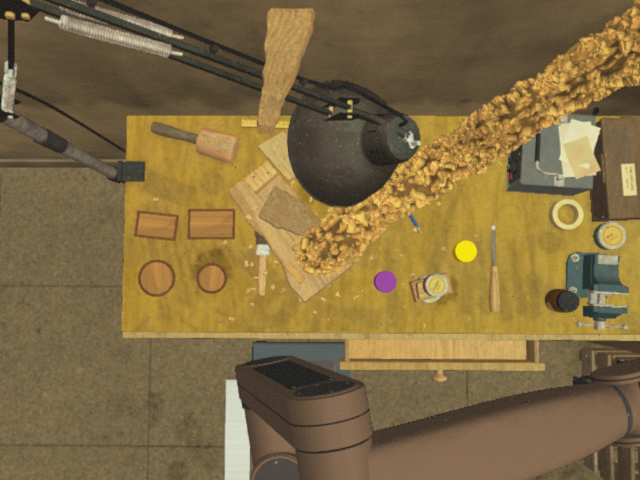

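View pics/side0.png

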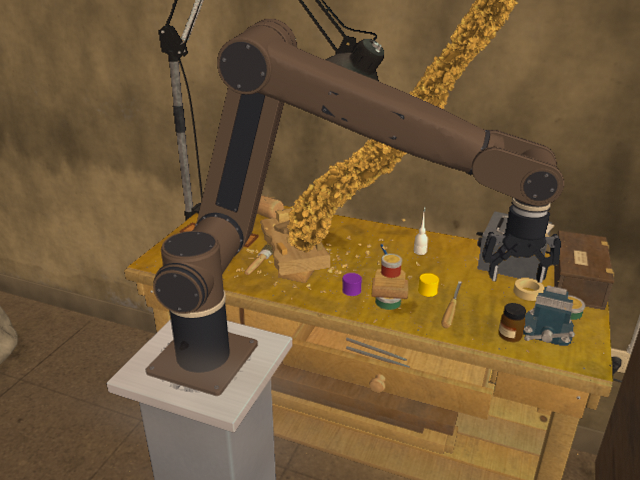

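The pile is at top px (435,287) and side px (391,265), with the red tin on top. Things that could be mistaken for it are the purple tin at (385,282), the yellow tin at (466,252) and the green lidded tin at (610,236). The trays are at the left: oblong at (156,226) and (212,224), round at (157,278) and (211,278).

```bash
cat > h.py <<'E'
from plant import *
import numpy as np, cv2
def ray(c,px):
    f=240/np.tan(np.radians(c["vfov"])/2)
    d=np.array([(px[0]-c["cx"])/f,-(px[1]-c["cy"])/f,-1]); M=c["cam_to_world"]
    return M[:3,3],M[:3,:3]@d
def atz(c,px,z):
    o,d=ray(c,px); return o+d*(z-o[2])/d[2]
def proj(c,P):
    f=240/np.tan(np.radians(c["vfov"])/2); M=c["cam_to_world"]
    p=M[:3,:3].T@(np.asarray(P,float)-M[:3,3]); return np.array([c["cx"]+f*p[0]/-p[2],c["cy"]+f*p[1]/p[2]])
def tri(rs):
    A=np.zeros((3,3));b=np.zeros(3)
    for o,d in rs:
        d=d/np.linalg.norm(d);Q=np.eye(3)-np.outer(d,d);A+=Q;b+=Q@o
    return np.linalg.solve(A,b)
E
python3 - <<'E'
from h import *
C={n:read_camera(n) for n in("side","top")}
for n in C:
    I=C[n]["color"][:,:,::-1]
    for t in ["powder_tin_center","offcut_block_center","sand_block_center","wax_tin_center","small_round_tray","large_round_tray","small_oblong_tray","large_oblong_tray","dust_brush","chisel_2"]:
        r=place_of(t,n); s=trace(t,n)
        print(n,t,[(np.round(x["location"],1).tolist(),round(x["p"],2)) for x in r[:3]],[(np.round(x["location"],1).tolist(),int(x["pixels"].sum()),round(x["p"],2)) for x in s[:3]])
a=C["top"]["color"][245:325,370:480,::-1]; b=C["side"]["color"][235:325,330:440,::-1]
cv2.imwrite("pics/cropA.png",np.hstack([cv2.resize(a,(400,290),interpolation=2),cv2.resize(b,(354,290),interpolation=2)]))
a=C["top"]["color"][195:305,125:245,::-1];cv2.imwrite("pics/trays.png",cv2.resize(a,None,fx=5,fy=5,interpolation=2))
E
```

```text
side powder_tin_center [([352.1, 281.3], 0.95), ([427.9, 286.3], 0.88), ([389.8, 266.3], 0.57)] [([349.7, 281.1], 397, 0.89), ([389.9, 266.0], 423, 0.76), ([450.4, 313.5], 312, 0.4)]
side offcut_block_center [([387.9, 278.7], 0.9)] [([386.5, 284.5], 317, 0.76)]
side sand_block_center [([390.7, 285.1], 0.57)] [([390.7, 291.7], 397, 0.59)]
side wax_tin_center [] [([387.4, 303.6], 255, 0.83), ([388.1, 290.2], 452, 0.49)]
side small_round_tray [] []
side large_round_tray [] []
side small_oblong_tray [([197.2, 232.0], 0.54)] []
side large_oblong_tray [([237.4, 236.9], 0.64)] [([249.3, 237.3], 110, 0.66)]
side dust_brush [([261.8, 259.6], 0.71), ([454.5, 303.7], 0.64)] [([262.1, 261.4], 286, 0.6)]
side chisel_2 [([456.2, 304.5], 0.5)] [([449.9, 312.6], 308, 0.65)]
top powder_tin_center [([464.0, 252.1], 0.82), ([434.6, 287.3], 0.76), ([385.7, 280.1], 0.63)] [([436.0, 285.2], 455, 0.79), ([383.8, 283.7], 382, 0.67), ([464.0, 251.7], 439, 0.61)]
top offcut_block_center [([430.9, 281.3], 0.73)] [([434.8, 286.0], 445, 0.72), ([418.7, 288.5], 136, 0.69)]
top sand_block_center [([433.0, 289.8], 0.66)] [([417.1, 291.1], 208, 0.52)]
top wax_tin_center [([427.6, 286.3], 0.46)] [([432.4, 299.8], 85, 0.51)]
top small_round_tray [([212.7, 275.5], 0.88)] [([215.3, 277.7], 744, 0.7)]
top large_round_tray [([157.4, 278.1], 0.86)] [([156.8, 277.5], 1091, 0.87)]
top small_oblong_tray [([156.4, 224.6], 0.74)] [([152.3, 227.3], 1100, 0.9)]
top large_oblong_tray [([212.8, 223.4], 0.71)] [([214.1, 225.0], 1376, 0.78)]
top dust_brush [([262.0, 262.6], 0.65)] [([264.7, 258.7], 649, 0.97)]
top chisel_2 [([492.8, 267.6], 0.91)] [([492.2, 282.6], 597, 0.56)]
```

View pics/cropA.png

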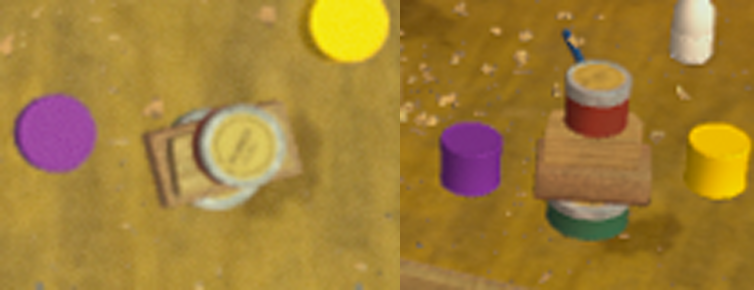

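View pics/trays.png

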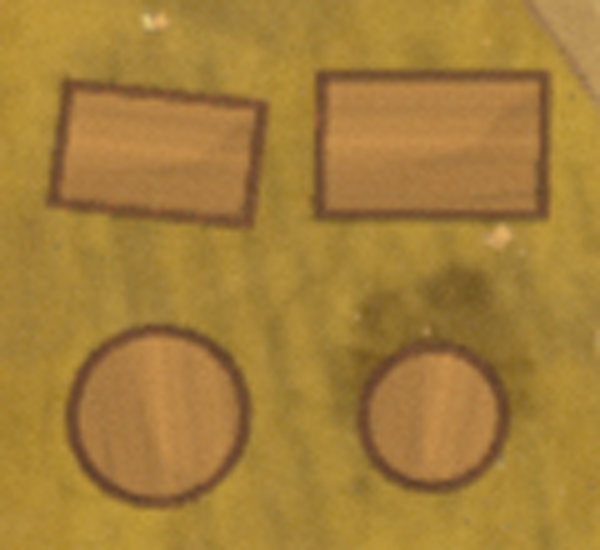

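```bash
python3 - <<'E'
from h import *
c=read_camera("top"); I=c["color"]
np.save("top0.npy",I)
hsv=cv2.cvtColor(I,cv2.COLOR_RGB2HSV)
print([hsv[r,k].tolist() for r,k in((278,157),(225,185),(250,185),(226,156),(300,180))], [I[278,k].tolist() for k in range(134,145)])
m=((hsv[...,0]<18)&(hsv[...,1]>80)).astype(np.uint8); m[:,:125]=0;m[:,240:]=0;m[:195]=0;m[310:]=0
m=cv2.morphologyEx(m,cv2.MORPH_OPEN,np.ones((3,3)))
n,l,s,ce=cv2.connectedComponentsWithStats(m)
for i in range(1,n):
    if s[i,4]<200: continue
    pts=cv2.findContours((l==i).astype(np.uint8),0,1)[0][0]
    r=cv2.minAreaRect(pts)
    P=atz(c,ce[i],.006)
    cor=np.array([atz(c,p,.008) for p in cv2.boxPoints(r)])
    print(ce[i].round(2),s[i].tolist(),r,"centre",P.round(4),"box ctr",cor.mean(0).round(4),"sides",np.linalg.norm(cor[1]-cor[0]).round(4),np.linalg.norm(cor[2]-cor[1]).round(4), "cov axes", cor.round(3)[:,:2].tolist())
E
```

```text
[[16, 155, 194], [21, 172, 162], [21, 169, 157], [16, 157, 185], [21, 174, 154]] [[164, 127, 48], [169, 135, 51], [174, 136, 56], [162, 126, 53], [120, 83, 47], [110, 74, 44], [130, 91, 55], [169, 124, 66], [164, 119, 61], [165, 120, 65], [164, 119, 64]]
[210.87 223.44] [188, 209, 47, 30, 1392] ((211.0, 223.5), (29.0, 46.0), 90.0) centre [0.5336 0.1995 0.006 ] box ctr [0.5333 0.1988 0.008 ] sides 0.1149 0.0724 cov axes [[0.569, 0.257], [0.57, 0.142], [0.497, 0.141], [0.497, 0.255]]
[156.09 225.36] [135, 211, 43, 30, 1062] ((156.12628173828125, 225.42660522460938), (41.36180114746094, 26.17243766784668), 6.709836959838867) centre [0.5285 0.3363 0.006 ] box ctr [0.5281 0.3356 0.008 ] sides 0.0653 0.1037 cov axes [[0.502, 0.39], [0.567, 0.384], [0.555, 0.281], [0.49, 0.287]]
[156.1  277.59] [138, 260, 37, 36, 1051] ((156.0, 277.5), (35.0, 36.0), 90.0) centre [0.3984 0.3335 0.006 ] box ctr [0.3987 0.3332 0.008 ] sides 0.0896 0.0865 cov axes [[0.442, 0.379], [0.442, 0.289], [0.356, 0.288], [0.355, 0.377]]
[211.05 277.71] [196, 263, 31, 30, 730] ((211.0, 277.5), (29.0, 30.0), 90.0) centre [0.3986 0.197  0.006 ] box ctr [0.3992 0.1967 0.008 ] sides 0.0745 0.0716 cov axes [[0.435, 0.234], [0.435, 0.16], [0.364, 0.159], [0.363, 0.233]]
```

```bash
python3 - <<'E'
from h import *
ct=read_camera("top"); cs=read_camera("side")
a=ct["color"][265:305,405:465,::-1];cv2.imwrite("pics/pt.png",cv2.resize(a,None,fx=12,fy=12,interpolation=2))
a=cs["color"][245:315,355:425,::-1];cv2.imwrite("pics/ps.png",cv2.resize(a,None,fx=8,fy=8,interpolation=2))
print(atz(ct,(436.1,284.5),.130), atz(ct,(436.,285),.130))
P=atz(ct,(436.1,284.5),.130)
print(proj(cs,P),proj(cs,[P[0],P[1],.088]))
E
```

```text
[ 0.38447704 -0.33547909  0.13      ] [ 0.38335267 -0.33524408  0.13      ]
[390.79659715 257.75273905] [389.80127575 271.63764571]
```

View pics/pt.png

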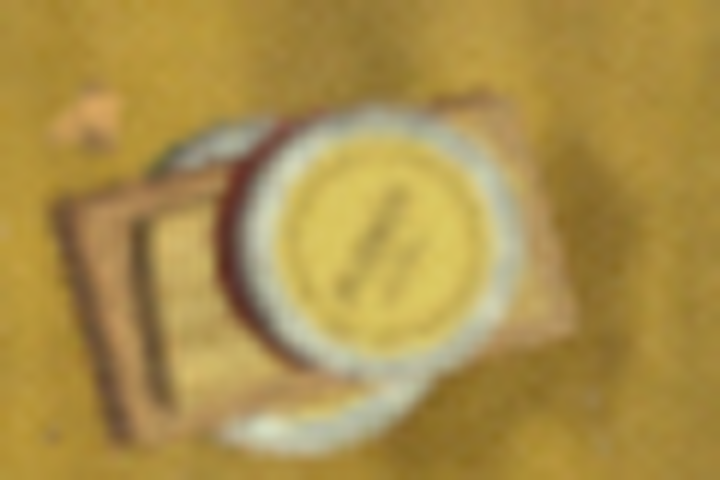

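View pics/ps.png

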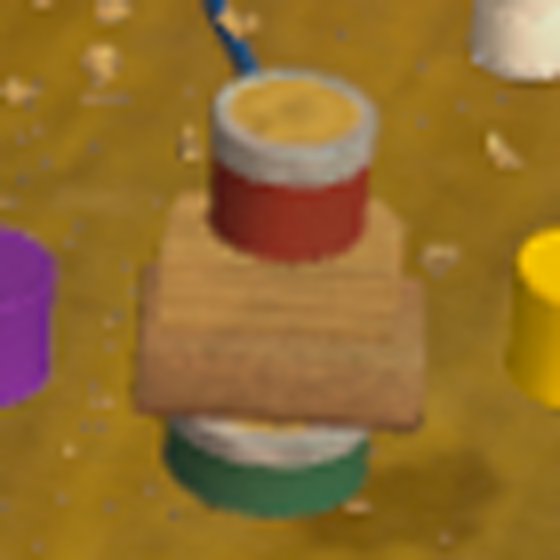

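```bash
cat >> h.py <<'E'
from scipy.spatial.transform import Rotation as R
def to(x,y,z,yaw=None):
    """print tool-frame deltas; yaw=world angle (deg) wanted of the jaw (tool y) axis, mod 180"""
    s=get_state(); Q=R.from_quat(s["tcp_rot"]).as_matrix()
    d=Q.T@(np.array([x,y,z])-s["eef_pos"])*100
    yv=Q[:,1]; cur=np.degrees(np.arctan2(yv[1],yv[0]))
    print("t",round(s["time"],2),"pos",s["eef_pos"].round(4),"jaw yaw",round(cur,1),"open",round(s["opening"],3),"F",s["contact_force"].round(1),"q",s["qpos"].round(2))
    print("tilt: x",Q[:,0].round(3),"z",Q[:,2].round(3))
    print("shift cm (tool)",d.round(2),"norm",np.linalg.norm(d).round(2))
    if yaw is not None:
        t=(yaw-cur+90)%180-90; print("tool wz deg", round(-t,1), "(alt %.1f)"%(-(t-np.sign(t)*180)))
E
python3 - <<'E'
from h import *
import plant; print([k for k in dir(plant) if 'tip' in k.lower()])
to(.3838,-.336,.19)
E
```

```text
['tip_extent']
t 2.35 pos [ 0.2116 -0.641   0.2483] jaw yaw -71.7 open 0.998 F [ 0.4 -0.4 -0.8] q [-1.4   0.29  1.58 -0.    1.28 -0.15]
tilt: x [0.95  0.313 0.   ] z [-0.  0. -1.]
shift cm (tool) [ 25.91 -23.56   5.83] norm 35.5
```

```bash
python3 -c "from plant import *; print('tip',tip_extent)"; python3 -m crank '[[-1,2.6,-2.4,0,0,0,0],[-1,3.2,-2.9,0,0,0,0],[-1,3.2,-2.9,0,0,0,0],[-1,3.2,-2.9,0,0,0,0],[-1,3.2,-2.9,0,0,0,0]]' 25; python3 -m crank '[[-1,3.2,-2.9,1,0,0,0],[-1,3.2,-2.9,1.5,0,0,0],[-1,3.2,-2.9,1.5,0,0,0],[-1,1,-0.8,1,0,0,0],[-1,0,0,0,0,0,0]]'; python3 -c "
from h import *
to(.3838,-.336,.115)
ct=read_camera('top');cs=read_camera('side')
cv2.imwrite('pics/g1.png',np.hstack([cv2.resize(ct['color'][235:335,370:490,::-1],(396,330),interpolation=2),cv2.resize(cs['color'][205:325,330:450,::-1],(330,330),interpolation=2)]))"
```

```text
tip 0.017
time: 2.85
eef_pos: [0.3145, -0.4583, 0.2485]
tcp_rot: [0.987, 0.159, 0.0, 0.0]
contact_force: [1.8, 0.6, 0.1]
opening: 1.001
time: 3.35
eef_pos: [0.3849, -0.3343, 0.1967]
tcp_rot: [0.987, 0.16, -0.001, -0.001]
contact_force: [-0.8, -0.6, -0.2]
opening: 1.0
t 3.35 pos [ 0.3849 -0.3343  0.1967] jaw yaw -71.6 open 1.0 F [-0.8 -0.6 -0.2] q [-0.91 -0.03  2.02 -0.    1.15  0.33]
tilt: x [ 0.949  0.316 -0.001] z [-0.002  0.002 -1.   ]
shift cm (tool) [-0.15  0.15  8.17] norm 8.17
```

View pics/g1.png

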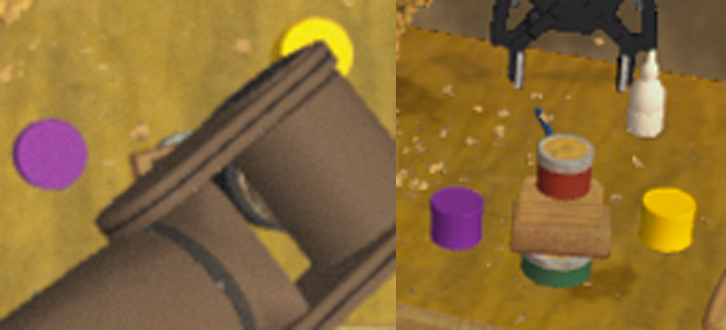

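The open fingers (side view, jaws about px (515,70)-(625,70)) straddle the tin, so I'm going down.

```bash
python3 -m crank '[[-1,-0.1,0.1,2.5,0,0,0],[-1,0,0,2.5,0,0,0],[-1,0,0,2,0,0,0],[-1,0,0,1.4,0,0,0],[-1,0,0,0,0,0,0]]';python3 -m crank '[[0.1,0,0,0,0,0,0],[0.5,0,0,0,0,0,0],[1,0,0,0,0,0,0],[1,0,0,0,0,0,0],[1,0,0,0,0,0,0]]' 25;python3 -m crank '[[1,0,0,0,0,0,0],[1,0,0,0,0,0,0],[1,0,0,0,0,0,0]]'
```

```text
time: 3.95
eef_pos: [0.383, -0.338, 0.1128]
tcp_rot: [0.987, 0.158, -0.001, -0.001]
contact_force: [-0.6, 1.1, -0.6]
opening: 0.998
time: 4.45
eef_pos: [0.3848, -0.3382, 0.1159]
tcp_rot: [0.987, 0.159, 0.001, 0.001]
contact_force: [-1.0, 1.3, 6.1]
opening: 0.596
time: 4.75
eef_pos: [0.3848, -0.3382, 0.1159]
tcp_rot: [0.987, 0.159, 0.0, 0.001]
contact_force: [-1.2, 1.2, 6.3]
opening: 0.598
```

```bash
python3 -m crank '[[1,0,0,-0.5,0,0,0],[1,0,0,-1.5,0,0,0],[1,0,0,-3,0,0,0],[1,0,0,-4,0,0,0],[1,0,0,0,0,0,0]]'; python3 -c "
from h import *
to(.383,-.15,.30)
ct=read_camera('top');cs=read_camera('side')
cv2.imwrite('pics/g2.png',np.hstack([cv2.resize(ct['color'][235:335,370:490,::-1],(396,330),interpolation=2),cv2.resize(cs['color'][205:325,330:450,::-1],(330,330),interpolation=2)]))"
```

```text
time: 5.25
eef_pos: [0.3864, -0.3402, 0.2106]
tcp_rot: [0.987, 0.159, 0.003, 0.005]
contact_force: [0.9, -0.6, 0.2]
opening: 0.602
t 5.25 pos [ 0.3864 -0.3402  0.2106] jaw yaw -71.7 open 0.602 F [ 0.9 -0.6  0.2] q [-0.92 -0.04  2.01 -0.    1.16  0.33]
tilt: x [0.949 0.314 0.004] z [ 0.007 -0.01  -1.   ]
shift cm (tool) [  5.69 -18.06  -9.13] norm 21.02
```

View pics/g2.png

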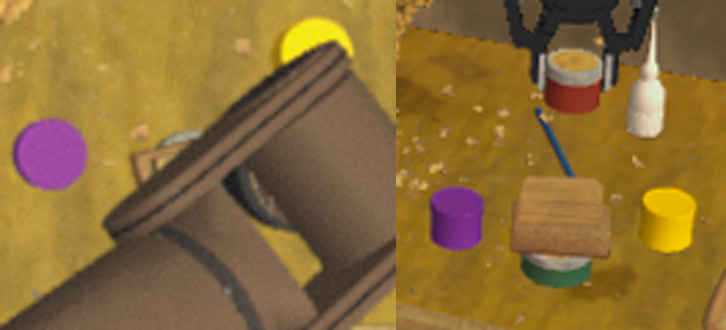

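```bash
python3 -m crank '[[1,0,0,-3,0,0,0],[1,0.5,-1.6,-3,0,0,0],[1,1.2,-3.8,-3,0,0,0],[1,1.4,-4.2,0,0,0,0],[1,1.4,-4.2,0,0,0,0]]'; python3 -m crank '[[1,1.4,-4.2,0,0,0,0],[1,1.4,-4.2,0,0,0,0],[1,1.4,-4.2,0,0,0,0],[1,1.4,-4.2,0,0,0,0],[1,1.4,-4.2,0,0,0,0]]';python3 -c "
from h import *
to(.3986,.197,.30)"
```

```text
time: 5.85
eef_pos: [0.3832, -0.191, 0.2933]
tcp_rot: [0.987, 0.158, -0.0, -0.001]
contact_force: [0.0, 0.7, -0.5]
opening: 0.599
time: 6.35
eef_pos: [0.3831, 0.0308, 0.2921]
tcp_rot: [0.987, 0.159, -0.001, -0.001]
contact_force: [1.3, 1.0, -1.8]
opening: 0.598
t 6.35 pos [0.3831 0.0308 0.2921] jaw yaw -71.8 open 0.598 F [ 1.3  1.  -1.8] q [-0.19 -0.44  2.18  0.    1.41  1.07]
tilt: x [ 0.95   0.313 -0.003] z [-0.003  0.001 -1.   ]
shift cm (tool) [  6.67 -15.31  -0.78] norm 16.72
```

```bash
python3 -m crank '[[1,1.7,-3.9,0,0,0,0],[1,1.7,-3.9,0,0,0,0],[1,1.7,-3.9,0,0,0,0],[1,1.5,-3.4,0,0,0,0],[1,0,0,0,0,0,0]]'; python3 -m crank '[[1,0,0,4,0,0,0],[1,0,0,4,0,0,0],[1,0,0,4,0,0,0],[1,0,0,4,0,0,0],[1,0,0,0,0,0,0]]';python3 -c "
from h import *
to(.3986,.197,.031)
ct=read_camera('top');cs=read_camera('side')
cv2.imwrite('pics/g3.png',np.hstack([cv2.resize(ct['color'][190:310,120:260,::-1],(385,330),interpolation=2),cv2.resize(cs['color'][185:305,150:290,::-1],(385,330),interpolation=2)]))"
```

```text
time: 6.85
eef_pos: [0.3984, 0.1962, 0.2918]
tcp_rot: [0.987, 0.162, -0.002, -0.001]
contact_force: [-0.8, -0.4, -0.8]
opening: 0.599
time: 7.35
eef_pos: [0.3938, 0.1911, 0.1269]
tcp_rot: [0.987, 0.158, -0.008, 0.001]
contact_force: [-0.2, 0.2, -1.2]
opening: 0.602
t 7.35 pos [0.3938 0.1911 0.1269] jaw yaw -71.8 open 0.602 F [-0.2  0.2 -1.2] q [ 0.22 -0.1   2.23 -0.    1.03  1.47]
tilt: x [ 0.95   0.313 -0.017] z [-0.016 -0.004 -1.   ]
shift cm (tool) [ 0.8  -0.4   9.58] norm 9.62
```

View pics/g3.png

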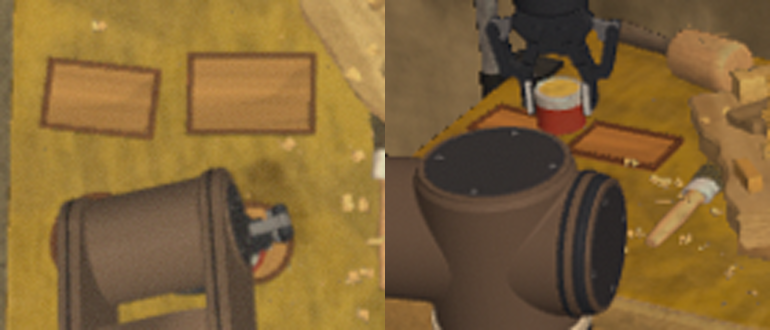

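```bash
python3 -m crank '[[1,0.0,0.0,3,0,0,0],[1,0,0,2.5,0,0,0],[1,0,0,1.5,0,0,0],[1,0,0,0,0,0,0],[1,0,0,0,0,0,0]]'; python3 -c "
from h import *
to(.3986,.197,.031)
ct=read_camera('top');cs=read_camera('side')
cv2.imwrite('pics/g4.png',np.hstack([cv2.resize(ct['color'][230:310,170:260,::-1],(360,320),interpolation=2),cv2.resize(cs['color'][185:305,150:290,::-1],(385,320),interpolation=2)]))"
```

```text
time: 7.95
eef_pos: [0.4015, 0.1933, 0.0665]
tcp_rot: [0.987, 0.159, 0.002, -0.0]
contact_force: [1.3, -0.7, -1.5]
opening: 0.603
t 7.95 pos [0.4015 0.1933 0.0665] jaw yaw -71.7 open 0.603 F [ 1.3 -0.7 -1.5] q [ 0.22  0.02  2.25 -0.    0.87  1.47]
tilt: x [0.95  0.313 0.004] z [ 0.004  0.001 -1.   ]
shift cm (tool) [-0.18 -0.45  3.55] norm 3.58
```

View pics/g4.png

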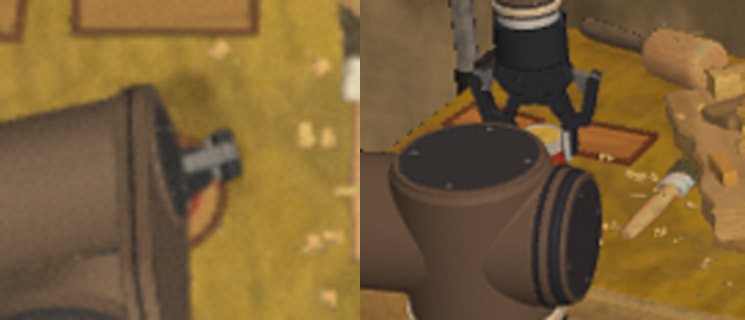

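```bash
python3 -m crank '[[1,-0.1,-0.3,1,0,0,0],[1,0,0,1,0,0,0],[1,0,0,0.8,0,0,0],[1,0,0,0,0,0,0],[1,0,0,0,0,0,0]]'; python3 -c "
from h import *
for i in range(4):
  to(.3986,.197,.031);read_camera('top')"
```

```text
time: 8.55
eef_pos: [0.3974, 0.1955, 0.0358]
tcp_rot: [0.987, 0.159, -0.001, 0.0]
contact_force: [-0.3, 1.3, -1.2]
opening: 0.6
t 8.55 pos [0.3974 0.1955 0.0358] jaw yaw -71.7 open 0.6 F [-0.3  1.3 -1.2] q [0.23 0.08 2.26 0.   0.8  1.48]
tilt: x [ 0.95   0.313 -0.001] z [-0.001 -0.    -1.   ]
shift cm (tool) [ 0.16 -0.11  0.48] norm 0.51
t 8.6 pos [0.3978 0.1955 0.0361] jaw yaw -71.7 open 0.602 F [ 0.4  1.2 -1. ] q [ 0.23  0.08  2.26 -0.    0.8   1.48]
tilt: x [ 0.95   0.313 -0.   ] z [-0. -0. -1.]
shift cm (tool) [ 0.12 -0.11  0.51] norm 0.54
t 8.65 pos [0.398  0.1956 0.0364] jaw yaw -71.7 open 0.599 F [ 1.   0.4 -0.6] q [ 0.23  0.08  2.26 -0.    0.8   1.48]
tilt: x [0.95  0.313 0.   ] z [ 0.  0. -1.]
shift cm (tool) [ 0.1  -0.12  0.54] norm 0.56
t 8.7 pos [0.3981 0.1956 0.0366] jaw yaw -71.7 open 0.593 F [ 1.   0.2 -0.6] q [0.23 0.08 2.26 0.   0.8  1.48]
tilt: x [0.95  0.313 0.001] z [ 0.001  0.    -1.   ]
shift cm (tool) [ 0.09 -0.12  0.56] norm 0.58
```

```bash
python3 -m crank '[[1,0,-0.1,0.3,0,0,0],[1,0,0,0.2,0,0,0],[1,0,0,0,0,0,0],[1,0,0,0,0,0,0]]'; python3 -m crank '[[1,0,0,0.1,0,0,0],[1,0,0,0,0,0,0]]'
```

```text
time: 9.15
eef_pos: [0.3974, 0.1965, 0.0312]
tcp_rot: [0.987, 0.159, -0.0, 0.0]
contact_force: [-0.4, 1.0, -1.6]
opening: 0.594
time: 9.35
eef_pos: [0.3976, 0.1966, 0.0309]
tcp_rot: [0.987, 0.159, -0.0, -0.0]
contact_force: [-1.8, 0.2, 4.1]
opening: 0.601
```

```bash
python3 -m crank '[[0,0,0,0,0,0,0],[-0.5,0,0,0,0,0,0],[-1,0,0,0,0,0,0],[-1,0,0,0,0,0,0],[-1,0,0,0,0,0,0]]'; python3 -m crank '[[-1,0,0,-2,0,0,0],[-1,0,0,-3,0,0,0],[-1,0,0,-5,0,0,0],[-1,0,0,-5,0,0,0],[-1,0,0,-5,0,0,0]]'; python3 -m crank '[[-1,0,0,-5,0,0,0],[-1,0,0,-2,0,0,0],[-1,-1.4,4.2,0,0,0,0],[-1,-1.4,4.2,0,0,0,0],[-1,-1.4,4.2,0,0,0,0]]'; python3 -m crank '[[-1,-1.4,4.2,0,0,0,0],[-1,-1.4,4.2,0,0,0,0],[-1,-1.4,4.2,0,0,0,0],[-1,-1.4,4.2,0,0,0,0]]'
python3 -c "
from h import *
to(.3986,.197,.031)
ct=read_camera('top');cs=read_camera('side')
cv2.imwrite('pics/t1.png',ct['color'][:,:,::-1])
cv2.imwrite('pics/g5.png',np.hstack([cv2.resize(ct['color'][190:310,120:260,::-1],(385,330),interpolation=2),cv2.resize(ct['color'][245:325,385:485,::-1],(412,330),interpolation=2)]))"
```

```text
time: 9.85
eef_pos: [0.3974, 0.1965, 0.0302]
tcp_rot: [0.987, 0.159, -0.0, -0.0]
contact_force: [-0.3, -0.0, -0.3]
opening: 1.004
time: 10.35
eef_pos: [0.3969, 0.1964, 0.232]
tcp_rot: [0.987, 0.159, -0.0, 0.0]
contact_force: [1.4, 1.2, 0.0]
opening: 1.001
time: 10.85
eef_pos: [0.3968, 0.0627, 0.3005]
tcp_rot: [0.987, 0.16, 0.001, 0.0]
contact_force: [0.6, 0.2, -0.8]
opening: 1.001
time: 11.25
eef_pos: [0.3961, -0.1152, 0.3003]
tcp_rot: [0.987, 0.159, 0.0, 0.0]
contact_force: [0.6, 0.3, 1.2]
opening: 0.999
t 11.25 pos [ 0.3961 -0.1152  0.3003] jaw yaw -71.7 open 0.999 F [0.6 0.3 1.2] q [-0.53 -0.37  2.12  0.    1.39  0.72]
tilt: x [0.95  0.313 0.001] z [ 0.001 -0.    -1.   ]
shift cm (tool) [ 10.   -29.58  26.92] norm 41.23
```

View pics/g5.png

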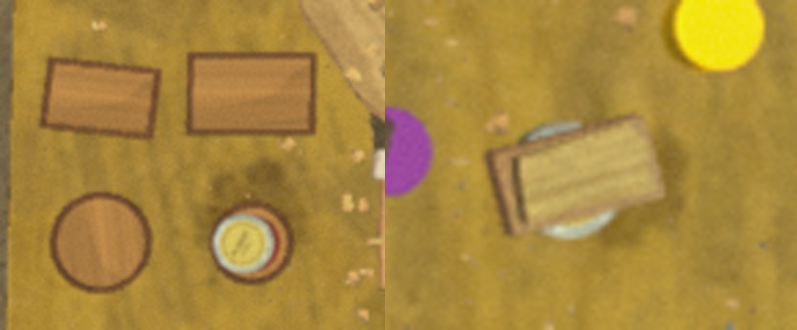

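```bash

python3 -c "
from h import *
ct=read_camera('top');cs=read_camera('side')
P=atz(ct,(208.0,278.0),.045);print(P, np.hypot(P[0]-.3986,P[1]-.197))
np.save('top1.npy',ct['color'])
a=cv2.resize(ct['color'][265:305,405:455,::-1],None,fx=15,fy=15,interpolation=2)
b=a.copy()
cv2.imwrite('pics/oak.png',b)
a=cv2.resize(cs['color'][255:315,355:425,::-1],None,fx=10,fy=10,interpolation=2);cv2.imwrite('pics/oaks.png',a)
"
```

```text
[0.39768128 0.19669737 0.045     ] 0.0009672794380988581
```

View pics/oak.png

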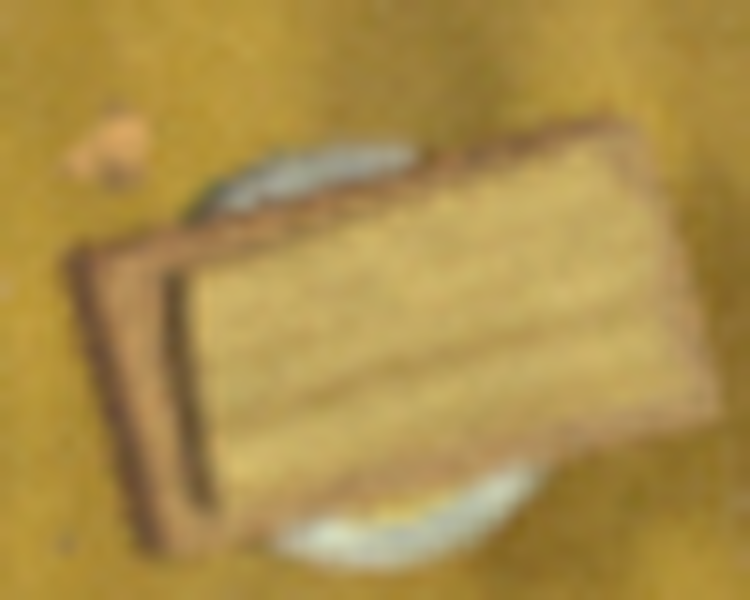

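View pics/oaks.png

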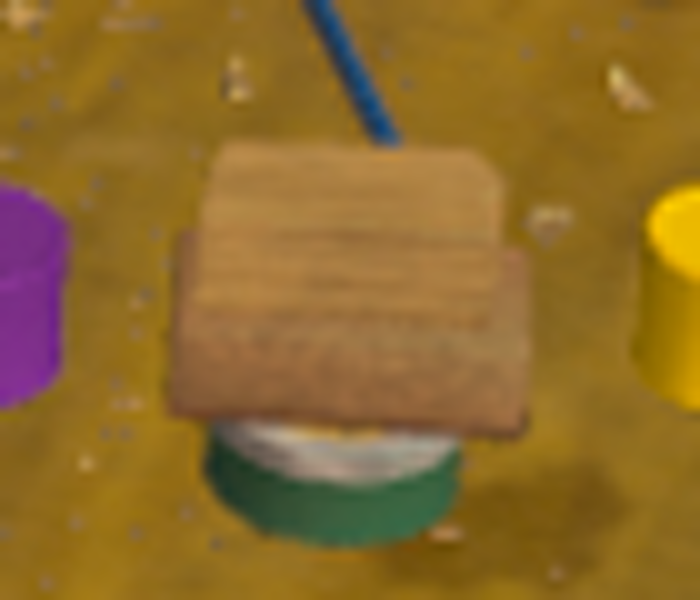

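```bash
cat >> h.py <<'E'
def boxpts(x,y,yaw,lx,ly,z):
    a=np.radians(yaw);ux=np.array([np.cos(a),np.sin(a)]);uy=np.array([-ux[1],ux[0]])
    return [np.r_[np.array([x,y])+ux*sx*lx/2+uy*sy*ly/2,z] for sx,sy in((1,1),(1,-1),(-1,-1),(-1,1))]
def overlay(c,boxes,r0,c0,h,w,s):
    im=cv2.resize(c["color"][r0:r0+h,c0:c0+w,::-1],None,fx=s,fy=s,interpolation=2)
    for pts,col in boxes:
        q=np.array([(proj(c,p)-[c0,r0]+.5)*s-.5 for p in pts]).round().astype(np.int32)
        cv2.polylines(im,[q],True,col,1)
    return im
def circ(x,y,z,d):
    t=np.linspace(0,2*np.pi,60); return [np.array([x+d/2*np.cos(a),y+d/2*np.sin(a),z]) for a in t]
E
python3 - <<'E'
from h import *
ct=read_camera('top');cs=read_camera('side')
for n,c in(("top",ct),("side",cs)):
  for t,z in(("offcut_block_center",.088),("sand_block_center",.058)):
    s=trace(t,n)
    if s:
        m=s[0]["pixels"].astype(np.uint8); print(n,t,round(s[0]["p"],2),m.sum(),s[0]["location"],cv2.minAreaRect(cv2.findContours(m,0,1)[0][0]))
        if n=="top":
            r=cv2.minAreaRect(max(cv2.findContours(m,0,1)[0],key=len)); print("ctr",atz(ct,r[0],z))
    print([(x["location"],x["p"]) for x in place_of(t,n)])
h=lambda p:atz(ct,(np.array(p)+.5)/15-.5+[405,265],.088)
l=lambda p:atz(ct,(np.array(p)+.5)/15-.5+[405,265],.058)
S=[l(p) for p in((75,245),(640,118),(715,415),(150,550))]
print("sand",np.mean(S,0),[np.linalg.norm(S[i]-S[(i+1)%4]).round(4) for i in range(4)])
E
```

```text
top offcut_block_center 0.88 505 [430.9, 283.9] ((431.98114013671875, 286.4339294433594), (16.483266830444336, 32.96653366088867), 74.05460357666016)
ctr [ 0.37976619 -0.3338504   0.088     ]
[([428.8, 285.2], 0.57)]
top sand_block_center 0.88 202 [414.6, 290.6] ((436.7000427246094, 295.6000061035156), (4.743415832519531, 15.495159149169922), 71.56504821777344)
ctr [ 0.37757769 -0.29747853  0.058     ]
[([432.4, 288.2], 0.78)]
side offcut_block_center 0.79 513 [387.0, 281.5] ((389.2859802246094, 277.92413330078125), (30.003955841064453, 17.403541564941406), 3.5763344764709473)
[([388.3, 278.7], 0.93)]
side sand_block_center 0.9 377 [386.5, 289.9] ((389.5, 290.0), (16.0, 35.0), 90.0)
[([385.8, 282.0], 0.64)]
sand [ 0.3789965  -0.33667886  0.058     ] [np.float64(0.0918), np.float64(0.0482), np.float64(0.0919), np.float64(0.0495)]
```

```bash
python3 - <<'E'
from h import *
ct=read_camera('top');cs=read_camera('side')
B=[(boxpts(.3795,-.3375,13.6,.051,.093,.058),(0,0,255)),(boxpts(.380,-.339,14.5,.041,.079,.088),(255,0,0)),(boxpts(.380,-.339,14.5,.041,.079,.058),(255,255,0))]
a=overlay(ct,B,265,405,40,50,8); b=overlay(cs,B,255,360,40,50,8)
cv2.imwrite('pics/ov1.png',np.hstack([a,b]))
E
```

```text
(no output)
```

View pics/ov1.png

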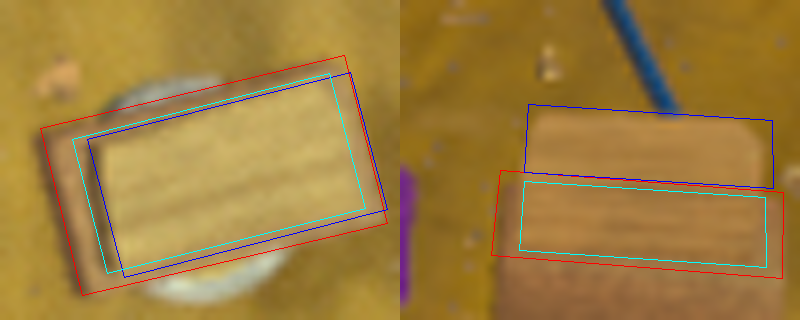

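```bash
python3 -m crank '[[-1,-1,3.1,0,0,0,0],[-1,-1,3.1,0,0,0,0],[-1,-1,3.1,0,0,0,0],[-1,0,0,0,0,0,-8],[-1,0,0,0,0,0,-8.5]]'; python3 -m crank '[[-1,0,0,0,0,0,-8.5],[-1,0,0,0,0,0,-8.5],[-1,0,0,0,0,0,-8.5],[-1,0,0,0,0,0,-8.5],[-1,0,0,0,0,0,-8.5]]'; python3 -m crank '[[-1,0,0,0,0,0,-8.5],[-1,0,0,0,0,0,-8.5],[-1,0,0,0,0,0,-8.5],[-1,0,0,0,0,0,-1.6],[-1,0,0,0,0,0,0]]'; python3 -c "
from h import *
to(.379,-.340,.2,14)"
```

```text
time: 12.55
eef_pos: [0.3971, -0.2121, 0.3001]
tcp_rot: [0.954, 0.301, -0.0, -0.0]
contact_force: [0.0, 0.9, -0.7]
opening: 0.999
time: 13.05
eef_pos: [0.3972, -0.2112, 0.3003]
tcp_rot: [0.779, 0.627, -0.0, -0.0]
contact_force: [0.3, 0.0, 0.8]
opening: 1.004
time: 13.55
eef_pos: [0.3972, -0.2111, 0.3003]
tcp_rot: [0.614, 0.789, 0.0, -0.0]
contact_force: [0.4, 0.9, -0.3]
opening: 0.999
t 13.55 pos [ 0.3972 -0.2111  0.3003] jaw yaw 14.2 open 0.999 F [ 0.4  0.9 -0.3] q [-0.71 -0.27  2.04  0.    1.37 -0.96]
tilt: x [-0.246  0.969  0.   ] z [-0.  0. -1.]
shift cm (tool) [-12.04  -4.93  10.03] norm 16.43
tool wz deg 0.2 (alt -179.8)
```

```bash
python3 -m crank '[[-1,-3,-1.2,0.5,0,0,0],[-1,-3,-1.2,3,0,0,0],[-1,-3,-1.3,3,0,0,0],[-1,-3,-1.2,3,0,0,0],[-1,0,0,3,0,0,0]]'; python3 -m crank '[[-1,0,0,3,0,0,0],[-1,0,0,0,0,0,0],[-1,0,0,0,0,0,0]]'; python3 -c "
from h import *
to(.379,-.340,.080,14)
cs=read_camera('side')
cv2.imwrite('pics/g6.png',cv2.resize(cs['color'][205:325,330:450,::-1],(600,600),interpolation=2))"
```

```text
time: 14.05
eef_pos: [0.3791, -0.3429, 0.1746]
tcp_rot: [0.615, 0.788, -0.001, 0.001]
contact_force: [1.2, -0.2, 0.4]
opening: 1.002
time: 14.35
eef_pos: [0.3795, -0.3395, 0.1454]
tcp_rot: [0.614, 0.79, 0.0, -0.0]
contact_force: [0.5, -0.7, 0.9]
opening: 0.998
t 14.35 pos [ 0.3795 -0.3395  0.1454] jaw yaw 14.3 open 0.998 F [ 0.5 -0.7  0.9] q [-0.93  0.03  2.06  0.    1.05 -1.18]
tilt: x [-0.247  0.969  0.001] z [-0.001  0.001 -1.   ]
shift cm (tool) [-0.05 -0.06  6.54] norm 6.54
tool wz deg 0.3 (alt -179.7)
```

View pics/g6.png

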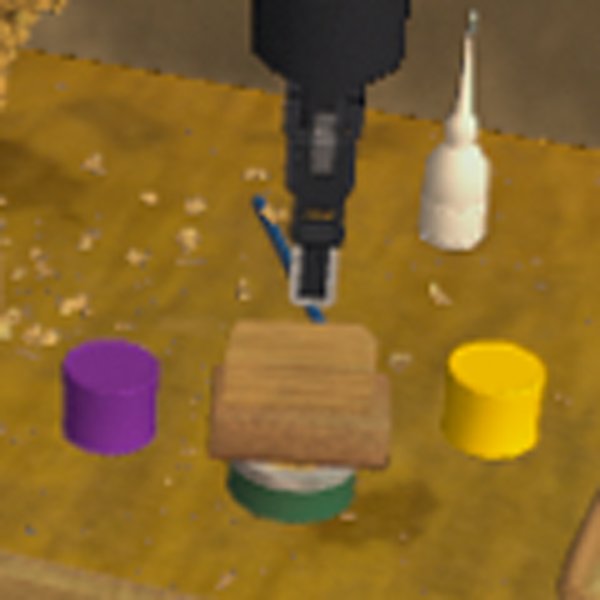

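```bash
python3 -m crank '[[-1,0.1,-0.1,2,0,0,0],[-1,0,0,2,0,0,0],[-1,0,0,1.6,0,0,0],[-1,0,0,0.9,0,0,0],[-1,0,0,0,0,0,0]]'; python3 -m crank '[[-0.3,0,0,0,0,0,0],[0,0,0,0,0,0,0],[0.2,0,0,0,0,0,0],[1,0,0,0,0,0,0],[1,0,0,0,0,0,0]]' 25;python3 -m crank '[[1,0,0,0,0,0,0],[1,0,0,0,0,0,0],[1,0,0,0,0,0,0]]'
```

```text
time: 14.9
eef_pos: [0.3786, -0.3389, 0.0808]
tcp_rot: [0.613, 0.79, -0.0, 0.0]
contact_force: [0.2, -0.5, 0.4]
opening: 1.0
time: 15.4
eef_pos: [0.3788, -0.3396, 0.0815]
tcp_rot: [0.613, 0.79, -0.0, 0.001]
contact_force: [0.3, 0.4, 5.2]
opening: 0.456
time: 15.7
eef_pos: [0.3789, -0.3396, 0.0815]
tcp_rot: [0.613, 0.79, -0.0, 0.001]
contact_force: [-0.7, 0.4, 5.5]
opening: 0.459
```

```bash
python3 -m crank '[[1,0,0,-0.5,0,0,0],[1,0,0,-1.5,0,0,0],[1,0,0,-3,0,0,0],[1,0,0,-4,0,0,0],[1,0,0,-4,0,0,0]]';  python3 -m crank '[[1,0,0,-4,0,0,0],[1,0,0,-3,0,0,0],[1,0,0,0,0,0,0],[1,0,0,0,0,0,0]]'; python3 -c "
from h import *
to(.3935,-.15,.30)
ct=read_camera('top');cs=read_camera('side')
cv2.imwrite('pics/g7.png',np.hstack([cv2.resize(ct['color'][235:335,370:490,::-1],(396,330),interpolation=2),cv2.resize(cs['color'][145:325,310:460,::-1],(330,396),interpolation=2)[:330]]))"
```

```text
time: 16.2
eef_pos: [0.3776, -0.3379, 0.2105]
tcp_rot: [0.613, 0.79, 0.0, -0.001]
contact_force: [0.1, -0.1, -1.0]
opening: 0.454
time: 16.6
eef_pos: [0.3781, -0.3386, 0.2801]
tcp_rot: [0.613, 0.79, 0.0, 0.0]
contact_force: [0.3, 0.3, -1.8]
opening: 0.458
t 16.6 pos [ 0.3781 -0.3386  0.2801] jaw yaw 14.4 open 0.458 F [ 0.3  0.3 -1.8] q [-0.93 -0.11  1.95  0.    1.31 -1.18]
tilt: x [-0.248  0.969 -0.   ] z [ 0. -0. -1.]
shift cm (tool) [17.89  6.17 -1.99] norm 19.03
```

View pics/g7.png

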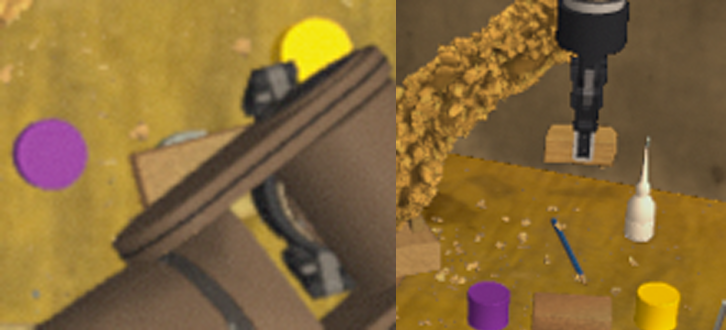

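```bash
python3 -m crank '[[1,2,0.7,-1,0,0,0],[1,4,1.4,-1,0,0,0],[1,4,1.3,0,0,0,0],[1,4,1.3,0,0,0,0],[1,4,1.3,0,0,0,0]]';  python3 -m crank '[[1,4,1,0,0,0,0],[1,4,1,0,0,0,0],[1,4,1,0,0,0,0],[1,4,1,0,0,0,0],[1,4,1,0,0,0,0]]'; python3 -c "
from h import *
to(.528,.336,.30)"
```

```text
time: 17.2
eef_pos: [0.3908, -0.1476, 0.2978]
tcp_rot: [0.614, 0.79, -0.0, -0.002]
contact_force: [1.1, 0.2, -0.6]
opening: 0.459
time: 17.7
eef_pos: [0.3894, 0.0583, 0.298]
tcp_rot: [0.613, 0.79, -0.001, -0.002]
contact_force: [0.8, -0.3, -0.0]
opening: 0.459
t 17.7 pos [0.3894 0.0583 0.298 ] jaw yaw 14.3 open 0.459 F [ 0.8 -0.3 -0. ] q [-0.11 -0.42  2.15  0.    1.41 -0.36]
tilt: x [-0.248  0.969  0.001] z [-0.004  0.    -1.   ]
shift cm (tool) [23.47 20.31 -0.24] norm 31.04
```

```bash
python3 -m crank '[[1,3.9,1,0,0,0,0],[1,3.9,1,0,0,0,0],[1,3,3.5,0,0,0,0],[1,3,3.5,0,0,0,0],[1,3,3.5,0,0,0,0]]';  python3 -m crank '[[1,3,3.5,0,0,0,0],[1,3,3.5,0,0,0,0],[1,0,0,0,0,0,7],[1,0,0,0,0,0,7],[1,0,0,0,0,0,7]]'; python3 -m crank '[[1,0,0,0,0,0,0],[1,0,0,0,0,0,0]]'; python3 -c "
from h import *
to(.528,.336,.0265,-6.7)"
```

```text
time: 18.2
eef_pos: [0.4696, 0.2521, 0.2976]
tcp_rot: [0.613, 0.79, -0.002, -0.001]
contact_force: [0.2, -1.4, -0.4]
opening: 0.46
time: 18.7
eef_pos: [0.5221, 0.3259, 0.2964]
tcp_rot: [0.748, 0.663, -0.003, -0.001]
contact_force: [-0.2, -0.4, -0.6]
opening: 0.458
time: 18.9
eef_pos: [0.5224, 0.3256, 0.2983]
tcp_rot: [0.746, 0.666, -0.002, -0.001]
contact_force: [-0.4, -1.0, -1.0]
opening: 0.461
t 18.9 pos [0.5224 0.3256 0.2983] jaw yaw -6.5 open 0.461 F [-0.4 -1.  -1. ] q [0.39 0.12 1.67 0.   1.35 0.51]
tilt: x [ 0.113  0.994 -0.002] z [-0.003 -0.001 -1.   ]
shift cm (tool) [ 1.14  0.52 27.18] norm 27.2
tool wz deg 0.2 (alt -179.8)
```

```bash
python3 -m crank '[[1,0.6,0.2,4,0,0,0],[1,0.5,0.2,4,0,0,0],[1,0,0,4,0,0,0],[1,0,0,4,0,0,0],[1,0,0,3.5,0,0,0]]';  python3 -m crank '[[1,0,0,3,0,0,0],[1,0,0,0,0,0,0],[1,0,0,0,0,0,0],[1,0,0,0,0,0,0]]'; python3 -c "
from h import *
ct=read_camera('top');cs=read_camera('side')
to(.528,.336,.0265,-6.7)
cv2.imwrite('pics/g8.png',np.hstack([cv2.resize(ct['color'][190:310,120:260,::-1],(385,330),interpolation=2),cv2.resize(cs['color'][165:285,150:290,::-1],(385,330),interpolation=2)]))"
```

```text
time: 19.4
eef_pos: [0.5271, 0.3357, 0.1025]
tcp_rot: [0.746, 0.666, -0.001, -0.0]
contact_force: [0.3, -0.2, -0.9]
opening: 0.458
time: 19.8
eef_pos: [0.5296, 0.3369, 0.0778]
tcp_rot: [0.747, 0.665, 0.002, 0.001]
contact_force: [-0.1, 0.2, -0.5]
opening: 0.463
t 19.9 pos [0.5297 0.337  0.0781] jaw yaw -6.6 open 0.46 F [-0.3 -0.3 -0.5] q [0.41 0.37 1.81 0.   0.96 0.52]
tilt: x [0.115 0.993 0.002] z [ 0.004  0.002 -1.   ]
shift cm (tool) [-0.13 -0.18  5.16] norm 5.16
tool wz deg 0.1 (alt -179.9)
```

View pics/g8.png

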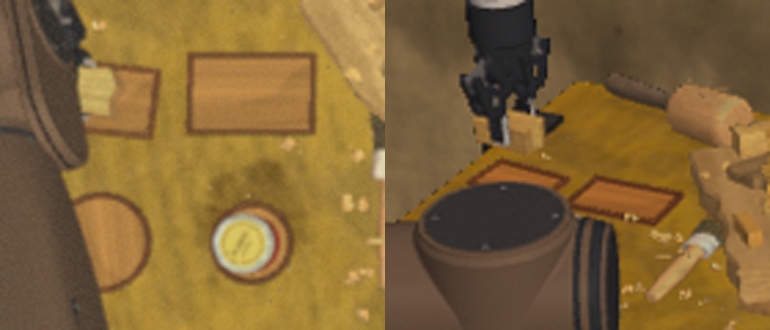

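```bash
python3 -m crank '[[1,-0.1,-0.15,1.5,0,0,0],[1,0,0,1.5,0,0,0],[1,0,0,1,0,0,0],[1,0,0,0.5,0,0,0],[1,0,0,0,0,0,0]]';  python3 -m crank '[[1,0,0,0.3,0,0,0],[1,0,0,0,0,0,0],[1,0,0,0,0,0,0]]'; python3 -m crank '[[1,0,0,0.2,0,0,0],[1,0,0,0,0,0,0],[1,0,0,0,0,0,0]]'; python3 -c "
from h import *
to(.528,.336,.0265,-6.7)"
```

```text
time: 20.4
eef_pos: [0.5255, 0.335, 0.0285]
tcp_rot: [0.747, 0.665, -0.001, -0.001]
contact_force: [-0.5, 0.4, -0.6]
opening: 0.457
time: 20.7
eef_pos: [0.5269, 0.3356, 0.0278]
tcp_rot: [0.747, 0.665, 0.0, 0.0]
contact_force: [-0.7, -0.1, -1.1]
opening: 0.461
time: 21.0
eef_pos: [0.5272, 0.3358, 0.0265]
tcp_rot: [0.747, 0.665, 0.001, 0.0]
contact_force: [-0.7, -0.0, 5.3]
opening: 0.46
t 21.0 pos [0.5272 0.3358 0.0265] jaw yaw -6.6 open 0.46 F [-0.7 -0.   5.3] q [ 0.41  0.44  1.82 -0.    0.88  0.52]
tilt: x [0.115 0.993 0.001] z [ 0.001  0.001 -1.   ]
shift cm (tool) [ 0.02  0.08 -0.  ] norm 0.08
tool wz deg 0.1 (alt -179.9)
```

Landed at the expected height with a 5 N contact. Releasing and retracting.

```bash
python3 -m crank '[[0.05,0,0,0,0,0,0],[-0.3,0,0,0,0,0,0],[-0.6,0,0,0,0,0,0],[-0.6,0,0,0,0,0,0],[-0.6,0,0,0,0,0,0]]'; python3 -m crank '[[-1,0,0,-2,0,0,0],[-1,0,0,-3,0,0,0],[-1,0,0,-4,0,0,0],[-1,0,0,-4,0,0,0],[-1,0,0,-4,0,0,0]]'; python3 -m crank '[[-1,0,0,-4,0,0,0],[-1,0,0,-4,0,0,0],[-1,0,0,-2,0,0,0],[-1,-3,-3,0,0,0,0],[-1,-3,-3,0,0,0,0]]'; python3 -c "
from h import *
to(.395,.12,.30)"
```

```text
time: 21.5
eef_pos: [0.5264, 0.3354, 0.0251]
tcp_rot: [0.747, 0.665, -0.0, -0.0]
contact_force: [-0.2, -0.7, 0.9]
opening: 0.797
time: 22.0
eef_pos: [0.5263, 0.3354, 0.1967]
tcp_rot: [0.747, 0.665, -0.0, -0.0]
contact_force: [1.6, 1.1, -0.3]
opening: 0.997
time: 22.5
eef_pos: [0.4599, 0.2825, 0.296]
tcp_rot: [0.747, 0.665, 0.001, 0.0]
contact_force: [-0.3, -0.3, -0.0]
opening: 0.998
t 22.5 pos [0.4599 0.2825 0.296 ] jaw yaw -6.6 open 0.998 F [-0.3 -0.3 -0. ] q [ 0.36 -0.05  1.86 -0.    1.33  0.48]
tilt: x [0.115 0.993 0.001] z [ 0.001  0.    -1.   ]
shift cm (tool) [-16.89  -4.58  -0.41] norm 17.5
```

```bash
python3 -m crank '[[-1,-4.2,-1.2,0,0,0,0],[-1,-4.2,-1.2,0,0,0,0],[-1,-4.2,-1.2,0,0,0,0],[-1,-4.2,-1,0,0,0,0],[-1,-4.2,0.5,0,0,0,0]]'; python3 -m crank '[[-1,-4.2,0.5,0,0,0,0],[-1,-4.2,0.5,0,0,0,0],[-1,-4.2,0.5,0,0,0,0],[-1,-4.2,0.5,0,0,0,0],[-1,-4.2,0.5,0,0,0,0]]'; python3 -m crank '[[-1,-4.2,0.5,0,0,0,0],[-1,-4.2,0.5,0,0,0,-7],[-1,0,0,0,0,0,-7],[-1,0,0,0,0,0,-6],[-1,0,0,0,0,0,0]]'; python3 -c "
from h import *
to(.3785,-.337,.15,13.6)
ct=read_camera('top');cs=read_camera('side')
B=[(boxpts(.379,-.337,13.6,.051,.093,.058),(0,0,255)),(boxpts(.379,-.337,13.6,.051,.093,.030),(255,0,0))]
a=overlay(ct,B,265,405,40,50,8); b=overlay(cs,B,255,360,40,50,8)
cv2.imwrite('pics/ov2.png',np.vstack([np.hstack([a,b]),cv2.resize(ct['color'][195:245,120:220,::-1],(560,280),interpolation=2)[:,:560].copy().__class__((280,800,3),dtype=np.uint8)*0]))
cv2.imwrite('pics/t2.png',cv2.resize(ct['color'][195:305,120:240,::-1],None,fx=5,fy=5,interpolation=2))
"
```

```text
time: 23.0
eef_pos: [0.3934, 0.0781, 0.2953]
tcp_rot: [0.746, 0.666, 0.0, 0.0]
contact_force: [0.9, -0.6, -0.1]
opening: 1.002
time: 23.5
eef_pos: [0.3951, -0.1342, 0.2955]
tcp_rot: [0.747, 0.665, 0.0, 0.0]
contact_force: [0.7, 0.9, 0.4]
opening: 0.999
time: 24.0
eef_pos: [0.3956, -0.2175, 0.2951]
tcp_rot: [0.62, 0.784, 0.0, -0.0]
contact_force: [-0.0, -0.5, 0.1]
opening: 1.003
t 24.0 pos [ 0.3956 -0.2175  0.2951] jaw yaw 13.3 open 1.003 F [-0.  -0.5  0.1] q [-0.73 -0.26  2.05  0.    1.36 -0.96]
tilt: x [-0.23   0.973  0.   ] z [-0.  0. -1.]
shift cm (tool) [-11.24  -4.41  14.51] norm 18.88
tool wz deg -0.3 (alt 179.7)
```

View pics/ov2.png

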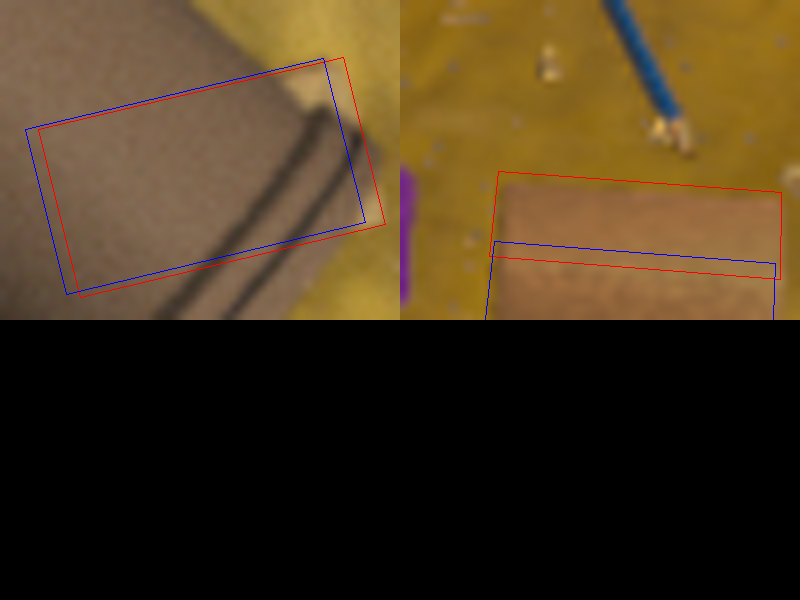

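View pics/t2.png

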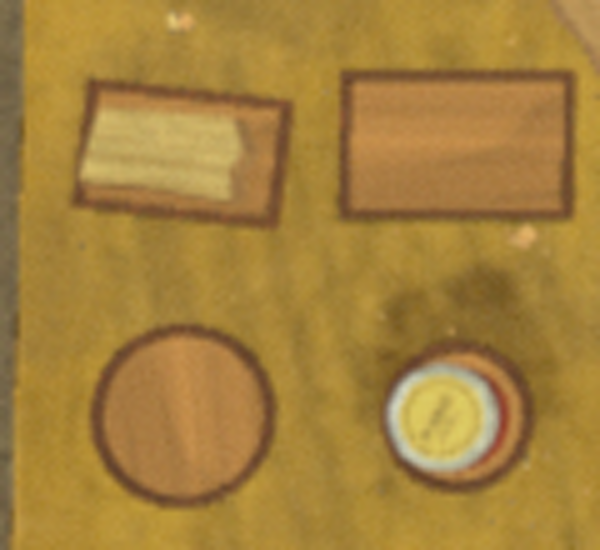

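```bash
python3 -c "
from h import *
ct=read_camera('top')
B=[(boxpts(.5285,.3363,-6.7,.065,.103,.008),(0,0,255)),(boxpts(.528,.337,-6.7,.041,.079,.033),(255,0,0)),(circ(.3986,.197,.008,.076),(0,0,255)),(circ(.3977,.1967,.045,.052),(255,0,0))]
cv2.imwrite('pics/ov3.png',overlay(ct,B,200,125,95,105,7))
"
```

```text
(no output)
```

View pics/ov3.png

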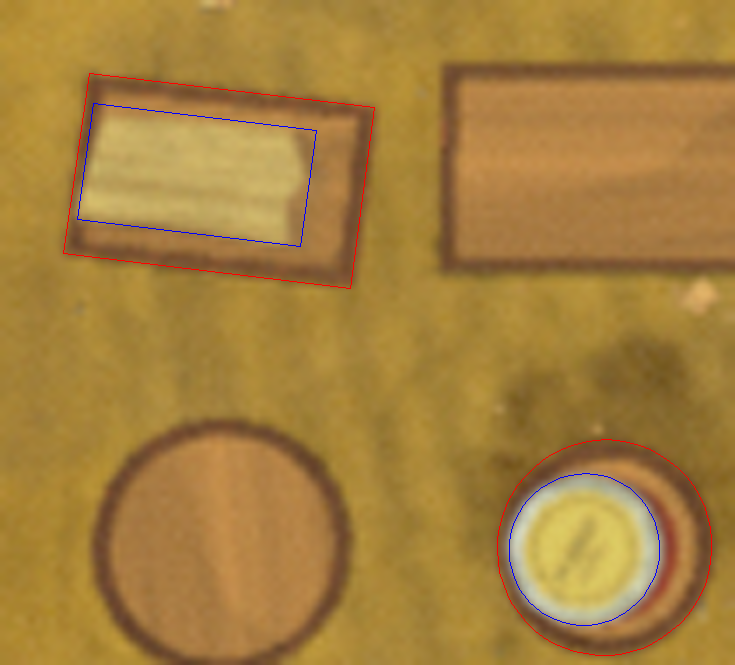

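```bash
python3 -m crank '[[-1,-2.9,-1.1,1,0,0,0],[-1,-2.8,-1.1,3,0,0,0],[-1,-2.8,-1.1,3,0,0,0],[-1,-2.8,-1.1,3,0,0,0],[-1,0,0,3,0,0,0]]'; python3 -m crank '[[-1,0,0,3,0,0,0],[-1,0,0,3,0,0,0],[-1,0,0,0,0,0,0],[-1,0,0,0,0,0,0]]'; python3 -c "
from h import *
cs=read_camera('side')
to(.378,-.337,.053,13.4)
cv2.imwrite('pics/g9.png',cv2.resize(cs['color'][205:325,330:450,::-1],(600,600),interpolation=2))"
```

```text
time: 24.65
eef_pos: [0.379, -0.34, 0.1648]
tcp_rot: [0.621, 0.783, -0.001, 0.001]
contact_force: [0.7, 0.3, 0.2]
opening: 0.999
time: 25.05
eef_pos: [0.3793, -0.3369, 0.1055]
tcp_rot: [0.62, 0.785, 0.0, -0.0]
contact_force: [0.3, 1.1, 0.8]
opening: 0.999
t 25.1 pos [ 0.3799 -0.3378  0.1068] jaw yaw 13.4 open 0.998 F [-0.  -0.6 -0.1] q [-0.93  0.09  2.09 -0.    0.96 -1.16]
tilt: x [-0.231  0.973 -0.002] z [ 0.001 -0.002 -1.   ]
shift cm (tool) [ 0.13 -0.18  5.38] norm 5.39
tool wz deg -0.0 (alt 180.0)
```

View pics/g9.png

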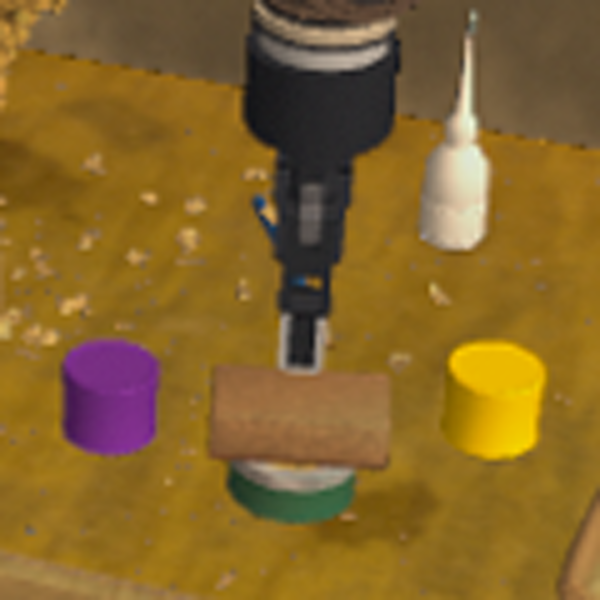

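```bash
python3 -m crank '[[-1,0.05,-0.15,1.8,0,0,0],[-1,0,0,1.5,0,0,0],[-1,0,0,1.2,0,0,0],[-1,0,0,0.8,0,0,0],[-1,0,0,0,0,0,0]]'; python3 -m crank '[[-0.4,0,0,0,0,0,0],[-0.1,0,0,0,0,0,0],[0.1,0,0,0,0,0,0],[1,0,0,0,0,0,0],[1,0,0,0,0,0,0]]' 25;python3 -m crank '[[1,0,0,0,0,0,0],[1,0,0,0,0,0,0],[1,0,0,0,0,0,0]]'
```

```text
time: 25.6
eef_pos: [0.3776, -0.3369, 0.0521]
tcp_rot: [0.62, 0.785, 0.0, -0.0]
contact_force: [-0.2, -0.1, 0.1]
opening: 1.001
time: 26.1
eef_pos: [0.3781, -0.3378, 0.0533]
tcp_rot: [0.62, 0.785, -0.0, 0.001]
contact_force: [0.7, 0.1, 5.4]
opening: 0.596
time: 26.4
eef_pos: [0.3781, -0.3378, 0.0534]
tcp_rot: [0.62, 0.785, -0.0, 0.001]
contact_force: [0.1, 0.6, 6.0]
opening: 0.592
```

```bash
python3 -m crank '[[1,0,0,-0.5,0,0,0],[1,0,0,-1.5,0,0,0],[1,0,0,-3,0,0,0],[1,0,0,-4.5,0,0,0],[1,0,0,-4.5,0,0,0]]';  python3 -m crank '[[1,0,0,-4.5,0,0,0],[1,0,0,-4,0,0,0],[1,0,0,-2.4,0,0,0],[1,0,0,0,0,0,0]]'; python3 -c "
from h import *
to(.393,-.12,.30)
ct=read_camera('top');cs=read_camera('side')
cv2.imwrite('pics/g10.png',np.hstack([cv2.resize(ct['color'][235:335,370:490,::-1],(396,330),interpolation=2),cv2.resize(cs['color'][145:325,310:460,::-1],(330,396),interpolation=2)[:]][0:1]+[cv2.resize(cs['color'][145:325,310:460,::-1],(330,330),interpolation=2)]))"
```

```text
time: 26.9
eef_pos: [0.3767, -0.3359, 0.1923]
tcp_rot: [0.62, 0.785, 0.0, -0.002]
contact_force: [0.3, -1.3, 0.3]
opening: 0.593
time: 27.3
eef_pos: [0.3785, -0.3383, 0.3059]
tcp_rot: [0.62, 0.785, -0.001, 0.004]
contact_force: [0.1, -0.6, -0.1]
opening: 0.595
t 27.3 pos [ 0.3785 -0.3383  0.3059] jaw yaw 13.4 open 0.595 F [ 0.1 -0.6 -0.1] q [-0.93 -0.13  1.92  0.    1.35 -1.16]
tilt: x [-0.231  0.973 -0.008] z [ 0.005 -0.007 -1.   ]
shift cm (tool) [20.9   6.45  0.45] norm 21.88
```

View pics/g10.png

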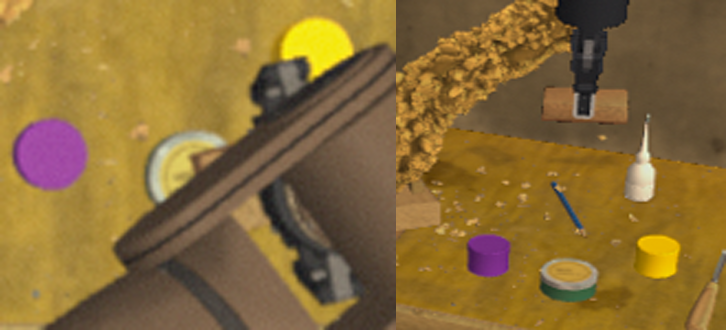

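```bash
python3 -m crank '[[1,3,1,0,0,0,0],[1,4.1,1.3,0,0,0,0],[1,4.1,1.3,0,0,0,0],[1,4.1,1.3,0,0,0,0],[1,4.1,1.3,0,0,0,0]]';  python3 -m crank '[[1,4.1,1,0,0,0,0],[1,4.1,1,0,0,0,0],[1,4.1,1,0,0,0,0],[1,4.1,1,0,0,0,0],[1,4.1,1,0,0,0,0]]'; python3 -m crank '[[1,4.1,1,0,0,0,0],[1,4.1,1,0,0,0,0],[1,4.1,1,0,0,0,0],[1,4,1,0,0,0,0],[1,0,0,0,0,0,0]]';python3 -c "
from h import *
to(.5336,.1995,.2,0)"
```

```text
time: 27.9
eef_pos: [0.3918, -0.1318, 0.298]
tcp_rot: [0.62, 0.784, -0.0, -0.003]
contact_force: [0.2, -0.2, -1.0]
opening: 0.594
time: 28.4
eef_pos: [0.3927, 0.0787, 0.2983]
tcp_rot: [0.62, 0.784, -0.001, -0.002]
contact_force: [0.9, -0.3, -0.5]
opening: 0.594
time: 28.9
eef_pos: [0.3936, 0.2481, 0.2979]
tcp_rot: [0.618, 0.786, -0.002, -0.002]
contact_force: [0.0, 0.1, -0.1]
opening: 0.59
t 28.9 pos [0.3936 0.2481 0.2979] jaw yaw 13.7 open 0.59 F [ 0.   0.1 -0.1] q [ 0.34 -0.23  2.01  0.    1.36  0.1 ]
tilt: x [-0.237  0.972  0.001] z [-0.006 -0.001 -1.   ]
shift cm (tool) [-8.04 12.51  9.7 ] norm 17.76
tool wz deg 13.7 (alt -166.3)
```

```bash
python3 -m crank '[[1,-2,3,0,0,0,0],[1,-2,3.2,0,0,0,0],[1,-2,3.2,0,0,0,0],[1,-2,3.1,0,0,0,0],[1,0,0,0,0,0,7]]';  python3 -m crank '[[1,0,0,2,0,0,6.6],[1,0,0,4,0,0,0],[1,0,0,4,0,0,0],[1,0,0,4,0,0,0],[1,0,0,3.5,0,0,0]]'; python3 -m crank '[[1,0,0,2.5,0,0,0],[1,0,0,0,0,0,0],[1,0,0,0,0,0,0]]';python3 -c "
from h import *
ct=read_camera('top');cs=read_camera('side')
to(.5336,.1995,.0265,0)
cv2.imwrite('pics/g11.png',np.hstack([cv2.resize(ct['color'][190:310,120:260,::-1],(385,330),interpolation=2),cv2.resize(cs['color'][165:285,150:290,::-1],(385,330),interpolation=2)]))"
```

```text
time: 29.4
eef_pos: [0.5378, 0.193, 0.2974]
tcp_rot: [0.669, 0.743, -0.002, -0.001]
contact_force: [-0.3, 1.3, -1.7]
opening: 0.593
time: 29.9
eef_pos: [0.533, 0.1946, 0.1214]
tcp_rot: [0.709, 0.705, -0.003, -0.002]
contact_force: [-0.2, -0.0, -0.6]
opening: 0.593
time: 30.2
eef_pos: [0.5345, 0.1952, 0.0999]
tcp_rot: [0.709, 0.705, -0.002, -0.001]
contact_force: [0.8, 1.0, -0.4]
opening: 0.594
t 30.3 pos [0.5365 0.1958 0.1027] jaw yaw -0.3 open 0.592 F [ 0.1 -0.2 -0.7] q [ 0.17  0.22  1.94 -0.    0.98  0.18]
tilt: x [0.004 1.    0.   ] z [ 0.002  0.    -1.   ]
shift cm (tool) [ 0.37 -0.31  7.61] norm 7.63
tool wz deg -0.3 (alt 179.7)
```

View pics/g11.png

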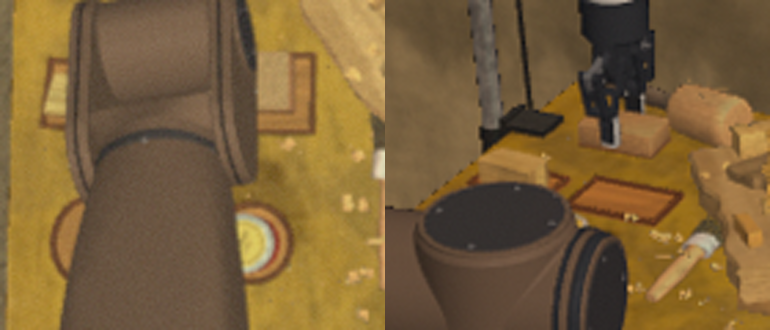

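```bash
python3 -m crank '[[1,0.35,-0.2,2,0,0,0],[1,0,0,2,0,0,0],[1,0,0,1.5,0,0,0],[1,0,0,1,0,0,0],[1,0,0,0,0,0,0]]';  python3 -m crank '[[1,0,0,0.3,0,0,0],[1,0,0,0,0,0,0],[1,0,0,0,0,0,0]]'; python3 -c "
from h import *
to(.5336,.1995,.0265,0)"
```

```text
time: 30.8
eef_pos: [0.5331, 0.1992, 0.0354]
tcp_rot: [0.709, 0.706, -0.001, -0.001]
contact_force: [0.4, 0.4, -1.0]
opening: 0.593
time: 31.1
eef_pos: [0.5343, 0.1995, 0.0341]
tcp_rot: [0.709, 0.706, 0.001, 0.0]
contact_force: [0.5, -0.3, -1.4]
opening: 0.594
t 31.1 pos [0.5343 0.1995 0.0341] jaw yaw -0.2 open 0.594 F [ 0.5 -0.3 -1.4] q [ 0.18  0.33  1.96 -0.    0.85  0.18]
tilt: x [0.004 1.    0.   ] z [ 0.001  0.    -1.   ]
shift cm (tool) [-0.   -0.07  0.76] norm 0.76
tool wz deg -0.2 (alt 179.8)
```

```bash
python3 -m crank '[[1,0,-0.05,0.4,0,0,0],[1,0,0,0.2,0,0,0],[1,0,0,0,0,0,0],[1,0,0,0,0,0,0]]';  python3 -m crank '[[1,0,0,0.2,0,0,0],[1,0,0,0,0,0,0],[1,0,0,0,0,0,0]]'
```

```text
time: 31.5
eef_pos: [0.5331, 0.1994, 0.0272]
tcp_rot: [0.709, 0.706, -0.0, -0.0]
contact_force: [-0.4, -0.9, -1.7]
opening: 0.588
time: 31.8
eef_pos: [0.5335, 0.1995, 0.0264]
tcp_rot: [0.708, 0.706, 0.0, 0.0]
contact_force: [-2.4, -1.4, 5.7]
opening: 0.593
```

```bash
python3 -m crank '[[-0.2,0,0,0,0,0,0],[-0.5,0,0,0,0,0,0],[-0.7,0,0,0,0,0,0],[-0.7,0,0,0,0,0,0],[-0.7,0,0,0,0,0,0]]'; python3 -m crank '[[-1,0,0,-2,0,0,0],[-1,0,0,-3,0,0,0],[-1,0,0,-4,0,0,0],[-1,0,0,-4,0,0,0],[-1,0,0,-4,0,0,0]]'; python3 -m crank '[[-1,0,0,-4,0,0,0],[-1,0,0,-4,0,0,0],[-1,0,0,-2,0,0,0],[-1,0,-4,0,0,0,0],[-1,0,-4,0,0,0,0]]'; python3 -m crank '[[-1,0,-4,0,0,0,0],[-1,-3,-2,0,0,0,0],[-1,-4.2,0,0,0,0,0],[-1,-4.2,0,0,0,0,0],[-1,-4.2,0,0,0,0,0]]'; python3 -c "
from h import *
to(.39,-.2,.30,0)
ct=read_camera('top');cs=read_camera('side')
B=[(circ(.378,-.332,.03,.068),(255,0,0))]
cv2.imwrite('pics/wax.png',np.hstack([overlay(ct,B,265,405,40,50,8),overlay(cs,B,255,360,40,50,8)]))
B=[(boxpts(.5336,.1995,0,.075,.117,.008),(0,0,255)),(boxpts(.5336,.1995,0,.051,.093,.031),(255,0,0))]
cv2.imwrite('pics/ov4.png',overlay(ct,B,200,125,95,105,7))"
```

```text
time: 32.3
eef_pos: [0.533, 0.1994, 0.025]
tcp_rot: [0.709, 0.706, -0.0, -0.0]
contact_force: [-0.3, 0.2, 0.7]
opening: 0.853
time: 32.8
eef_pos: [0.5328, 0.1993, 0.1966]
tcp_rot: [0.709, 0.706, -0.0, -0.0]
contact_force: [0.9, 0.1, -0.4]
opening: 0.999
time: 33.3
eef_pos: [0.453, 0.1996, 0.2961]
tcp_rot: [0.709, 0.705, 0.001, 0.0]
contact_force: [-0.3, 0.4, 0.4]
opening: 1.001
time: 33.8
eef_pos: [0.3919, 0.0429, 0.2954]
tcp_rot: [0.708, 0.706, 0.0, 0.001]
contact_force: [1.1, -0.3, -0.1]
opening: 1.001
t 33.8 pos [0.3919 0.0429 0.2954] jaw yaw -0.2 open 1.001 F [ 1.1 -0.3 -0.1] q [-0.15 -0.42  2.16 -0.    1.4  -0.15]
tilt: x [ 0.003  1.    -0.   ] z [ 0.001 -0.    -1.   ]
shift cm (tool) [-24.29  -0.13  -0.45] norm 24.3
tool wz deg -0.2 (alt 179.8)
```

View pics/wax.png

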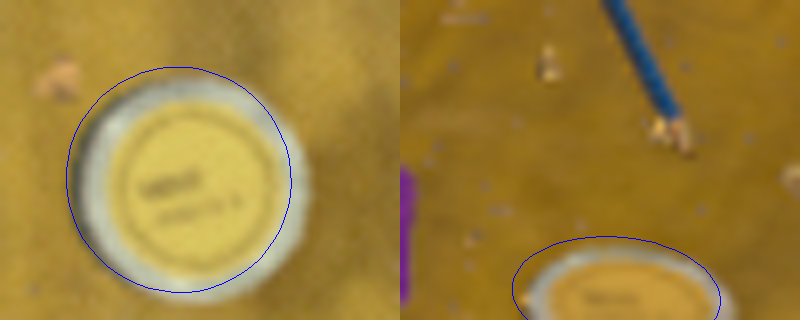

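View pics/ov4.png

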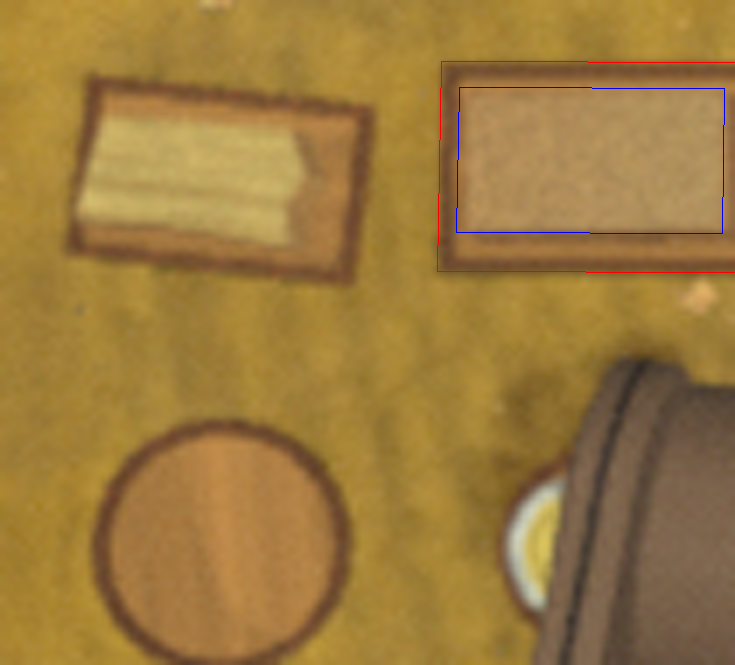

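```bash
python3 -m crank '[[-1,-4.2,0,0,0,0,0],[-1,-4.2,0,0,0,0,0],[-1,-4.2,0,0,0,0,0],[-1,-4.2,0,0,0,0,0],[-1,-4.2,0,0,0,0,0]]'; python3 -m crank '[[-1,-4.2,0,0,0,0,0],[-1,-4.2,-0.5,2,0,0,0],[-1,-4.2,-0.6,4,0,0,0],[-1,-3,-0.5,4,0,0,0],[-1,0,0,4,0,0,0]]'; python3 -m crank '[[-1,0,0,4,0,0,0],[-1,0,0,0,0,0,0],[-1,0,0,0,0,0,0],[-1,0,0,0,0,0,0]]'; python3 -c "
from h import *
ct=read_camera('top');cs=read_camera('side')
to(.375,-.3367,.026,0)
B=[(circ(.375,-.3367,.03,.068),(255,0,0))]
cv2.imwrite('pics/wax2.png',np.hstack([overlay(ct,B,260,395,50,60,7),overlay(cs,B,245,360,50,60,7)]))"
```

```text
time: 34.4
eef_pos: [0.3916, -0.167, 0.2953]
tcp_rot: [0.708, 0.706, 0.0, 0.0]
contact_force: [0.9, -0.2, 0.4]
opening: 1.002
time: 34.9
eef_pos: [0.376, -0.3188, 0.1604]
tcp_rot: [0.71, 0.705, -0.0, 0.001]
contact_force: [-0.0, 0.3, -0.0]
opening: 1.001
time: 35.3
eef_pos: [0.3774, -0.3169, 0.1239]
tcp_rot: [0.708, 0.706, -0.0, 0.002]
contact_force: [-0.3, -1.0, 0.1]
opening: 0.999
t 35.4 pos [ 0.3774 -0.317   0.1241] jaw yaw -0.2 open 1.0 F [0.4 0.5 0.3] q [-0.9   0.02  2.12  0.    0.99 -0.9 ]
tilt: x [ 0.003  1.    -0.004] z [ 0.003 -0.004 -1.   ]
shift cm (tool) [-1.93 -0.27  9.82] norm 10.01
tool wz deg -0.2 (alt 179.8)
```

View pics/wax2.png

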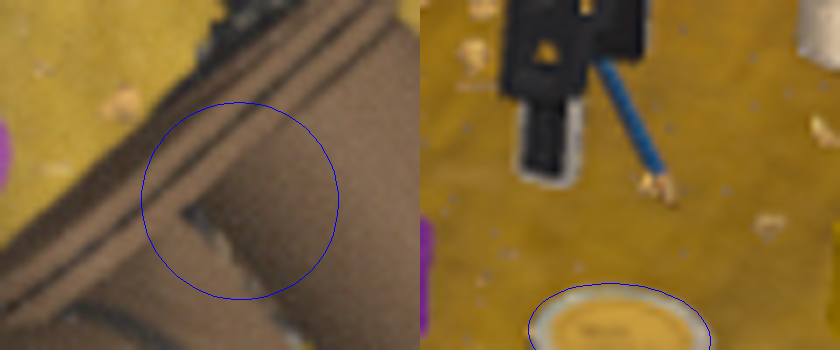

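```bash
python3 -m crank '[[-1,-1,-0.2,2,0,0,0],[-1,-1,-0.1,2,0,0,0],[-1,0,0,1.5,0,0,0],[-1,0,0,0,0,0,0],[-1,0,0,0,0,0,0]]'; python3 -c "
from h import *
ct=read_camera('top');cs=read_camera('side')
to(.375,-.3367,.026,0)
B=[(circ(.375,-.3367,.03,.068),(255,0,0))]
cv2.imwrite('pics/wax3.png',overlay(cs,B,245,345,60,80,10))"
```

```text
time: 35.9
eef_pos: [0.3735, -0.3364, 0.0676]
tcp_rot: [0.708, 0.706, -0.0, 0.001]
contact_force: [0.2, -1.1, 0.1]
opening: 0.998
t 36.0 pos [ 0.3737 -0.3366  0.068 ] jaw yaw -0.2 open 1.002 F [ 0.9 -0.6  0.9] q [-0.94  0.14  2.12  0.    0.88 -0.93]
tilt: x [ 0.004  1.    -0.003] z [ 0.002 -0.003 -1.   ]
shift cm (tool) [0.   0.12 4.2 ] norm 4.21
tool wz deg -0.2 (alt 179.8)
```

View pics/wax3.png

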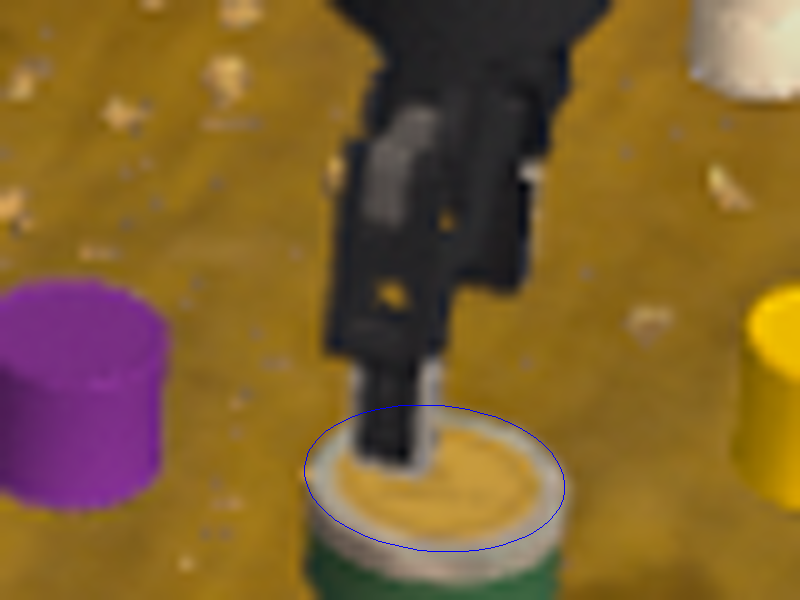

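```bash
python3 -c "
from h import *
cs=read_camera('side')
for z in (.05,.055,.06,.065):
  for x in (.326,.331): print(x,z,((proj(cs,[x,-.3366,z])-[345,245]+.5)*10).round())"
```

```text
0.326 0.05 [387. 513.]
0.331 0.05 [392. 503.]
0.326 0.055 [388. 497.]
0.331 0.055 [393. 487.]
0.326 0.06 [389. 481.]
0.331 0.06 [394. 471.]
0.326 0.065 [390. 465.]
0.331 0.065 [395. 454.]
```

```bash
python3 -m crank '[[-1,0,0.05,1.5,0,0,0],[-1,0,0,1.5,0,0,0],[-1,0,0,1,0,0,0],[-1,0,0,0.6,0,0,0],[-1,0,0,0,0,0,0]]';python3 -m crank '[[-1,0,0,0,0,0,0]]'; python3 -m crank '[[-0.75,0,0,0,0,0,0],[-0.6,0,0,0,0,0,0],[-0.4,0,0,0,0,0,0],[1,0,0,0,0,0,0],[1,0,0,0,0,0,0]]' 30;python3 -m crank '[[1,0,0,0,0,0,0],[1,0,0,0,0,0,0],[1,0,0,0,0,0,0]]'
```

```text
time: 36.55
eef_pos: [0.3732, -0.3355, 0.0198]
tcp_rot: [0.709, 0.706, 0.0, -0.001]
contact_force: [-0.3, 0.3, 0.3]
opening: 1.001
time: 36.65
eef_pos: [0.3736, -0.3361, 0.0207]
tcp_rot: [0.709, 0.706, -0.0, 0.0]
contact_force: [0.1, 0.0, 0.1]
opening: 1.0
time: 37.15
eef_pos: [0.374, -0.3365, 0.0214]
tcp_rot: [0.709, 0.706, 0.0, 0.001]
contact_force: [-0.2, 1.3, 5.4]
opening: 0.783
time: 37.45
eef_pos: [0.3741, -0.3365, 0.0214]
tcp_rot: [0.709, 0.706, -0.0, 0.001]
contact_force: [1.2, 0.8, 5.6]
opening: 0.784
```

Closed on the tin: opening 0.784, about 67 mm. Lifting and carrying.

```bash
python3 -m crank '[[1,0,0,-0.5,0,0,0],[1,0,0,-1.5,0,0,0],[1,0,0,-3,0,0,0],[1,0,0,-4.5,0,0,0],[1,0,0,-4.5,0,0,0]]';  python3 -m crank '[[1,0,0,-4.5,0,0,0],[1,0,0,-4.5,0,0,0],[1,0,0,-4.5,0,0,0],[1,0,0,0,0,0,0]]'; python3 -c "
from h import *
to(.393,-.12,.30)
cs=read_camera('side')
cv2.imwrite('pics/g12.png',cv2.resize(cs['color'][145:325,310:460,::-1],(500,600),interpolation=2))"
```

```text
time: 37.95
eef_pos: [0.3724, -0.3347, 0.1603]
tcp_rot: [0.709, 0.706, 0.0, -0.002]
contact_force: [1.1, -1.7, -0.8]
opening: 0.784
time: 38.35
eef_pos: [0.375, -0.3381, 0.3033]
tcp_rot: [0.709, 0.706, -0.001, 0.007]
contact_force: [0.9, -0.5, -0.8]
opening: 0.778
t 38.35 pos [ 0.375  -0.3381  0.3033] jaw yaw -0.2 open 0.778 F [ 0.9 -0.5 -0.8] q [-0.93 -0.14  1.93 -0.    1.34 -0.93]
tilt: x [ 0.004  1.    -0.011] z [ 0.008 -0.011 -1.   ]
shift cm (tool) [21.82  1.71  0.09] norm 21.89
```

View pics/g12.png

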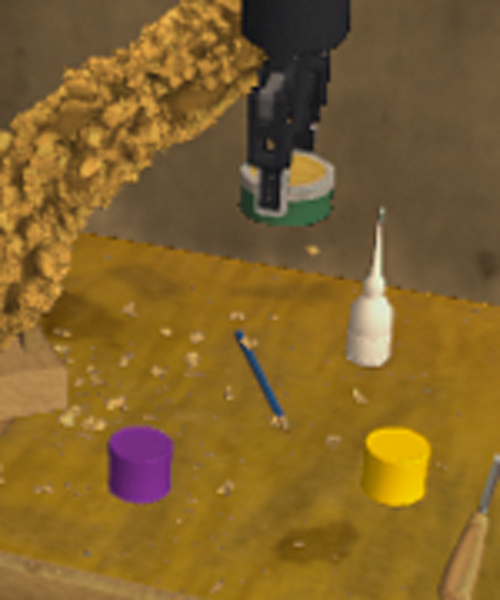

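```bash
python3 -m crank '[[1,2.5,0.3,0,0,0,0],[1,4.1,0.4,0,0,0,0],[1,4.1,0.4,0,0,0,0],[1,4.1,0.4,0,0,0,0],[1,4.1,0.4,0,0,0,0]]';  python3 -m crank '[[1,4.1,0,0,0,0,0],[1,4.1,0,0,0,0,0],[1,4.1,0,0,0,0,0],[1,4.1,0,0,0,0,0],[1,4.1,0,0,0,0,0]]';  python3 -m crank '[[1,4.1,0,0,0,0,0],[1,4.1,0,0,0,0,0],[1,4.1,0,0,0,0,0],[1,4.1,0,0,0,0,0],[1,4.1,0,0,0,0,0]]'; python3 -m crank '[[1,4.1,0,0,0,0,0],[1,2.5,0.3,0,0,0,0],[1,0,0,0,0,0,0],[1,0,0,0,0,0,0]]'; python3 -c "
from h import *
to(.3985,.3335,.1)"
```

```text
time: 38.9
eef_pos: [0.3919, -0.1448, 0.2925]
tcp_rot: [0.709, 0.705, -0.0, -0.002]
contact_force: [1.1, 0.2, -0.6]
opening: 0.782
time: 39.4
eef_pos: [0.3925, 0.0598, 0.2927]
tcp_rot: [0.709, 0.706, -0.001, -0.001]
contact_force: [0.4, -1.0, -1.0]
opening: 0.784
time: 39.9
eef_pos: [0.3933, 0.2644, 0.2925]
tcp_rot: [0.708, 0.706, -0.002, -0.001]
contact_force: [0.4, -0.9, -1.2]
opening: 0.779
time: 40.3
eef_pos: [0.3971, 0.3287, 0.2928]
tcp_rot: [0.708, 0.706, -0.002, -0.0]
contact_force: [0.5, -0.5, -1.4]
opening: 0.783
t 40.3 pos [0.3971 0.3287 0.2928] jaw yaw -0.2 open 0.783 F [ 0.5 -0.5 -1.4] q [ 0.49 -0.1   1.91 -0.    1.34  0.5 ]
tilt: x [ 0.003  1.    -0.003] z [-0.004 -0.003 -1.   ]
shift cm (tool) [ 0.54  0.22 19.27] norm 19.28
```

```bash
python3 -m crank '[[1,0.5,0.1,4,0,0,0],[1,0,0,4,0,0,0],[1,0,0,4,0,0,0],[1,0,0,4,0,0,0],[1,0,0,4,0,0,0]]';  python3 -m crank '[[1,0,0,2,0,0,0],[1,0,0,0,0,0,0],[1,0,0,0,0,0,0],[1,0,0,0,0,0,0]]'; python3 -c "
from h import *
ct=read_camera('top');cs=read_camera('side')
to(.3985,.3335,.0245)
cv2.imwrite('pics/g13.png',np.hstack([cv2.resize(ct['color'][190:310,120:260,::-1],(385,330),interpolation=2),cv2.resize(cs['color'][165:285,150:290,::-1],(385,330),interpolation=2)]))"
```

```text
time: 40.8
eef_pos: [0.3986, 0.3323, 0.0932]
tcp_rot: [0.709, 0.705, -0.001, 0.0]
contact_force: [0.7, 0.1, 0.2]
opening: 0.782
time: 41.2
eef_pos: [0.4005, 0.3343, 0.0771]
tcp_rot: [0.709, 0.705, 0.002, 0.001]
contact_force: [-1.0, 0.3, -0.3]
opening: 0.778
t 41.3 pos [0.4004 0.3346 0.0773] jaw yaw -0.2 open 0.78 F [ 0.4 -0.1 -0.9] q [ 0.5   0.16  2.07 -0.    0.91  0.51]
tilt: x [0.004 1.    0.002] z [ 0.003  0.002 -1.   ]
shift cm (tool) [-0.12 -0.21  5.28] norm 5.28
```

View pics/g13.png

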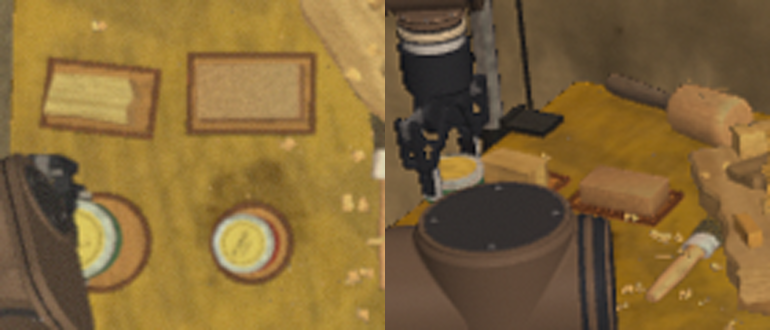

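```bash
python3 -m crank '[[1,-0.1,-0.1,1.5,0,0,0],[1,0,0,1.5,0,0,0],[1,0,0,1,0,0,0],[1,0,0,0.6,0,0,0],[1,0,0,0,0,0,0]]';  python3 -m crank '[[1,0,0,0.2,0,0,0],[1,0,0,0,0,0,0],[1,0,0,0,0,0,0]]'; python3 -c "
from h import *
to(.3985,.3335,.0244)"
```

```text
time: 41.8
eef_pos: [0.3974, 0.3327, 0.0281]
tcp_rot: [0.709, 0.706, -0.001, -0.0]
contact_force: [0.2, -0.7, -0.6]
opening: 0.783
time: 42.1
eef_pos: [0.3984, 0.3333, 0.0276]
tcp_rot: [0.709, 0.706, 0.0, 0.0]
contact_force: [-0.5, 0.3, -0.9]
opening: 0.789
t 42.1 pos [0.3984 0.3333 0.0276] jaw yaw -0.2 open 0.789 F [-0.5  0.3 -0.9] q [0.5  0.25 2.08 0.   0.81 0.51]
tilt: x [0.004 1.    0.   ] z [ 0.001  0.    -1.   ]
shift cm (tool) [0.02 0.01 0.32] norm 0.32
```

```bash
python3 -m crank '[[1,0,0,0.3,0,0,0],[1,0,0,0,0,0,0],[1,0,0,0,0,0,0],[1,0,0,0,0,0,0]]';  python3 -m crank '[[1,0,0,0.1,0,0,0],[1,0,0,0,0,0,0],[1,0,0,0,0,0,0]]'
```

```text
time: 42.5
eef_pos: [0.3983, 0.3332, 0.0244]
tcp_rot: [0.709, 0.706, 0.0, 0.0]
contact_force: [-0.1, 0.3, -0.9]
opening: 0.784
time: 42.8
eef_pos: [0.3984, 0.3333, 0.0244]
tcp_rot: [0.708, 0.706, -0.0, 0.0]
contact_force: [-2.4, -1.4, 6.3]
opening: 0.783
```

Landed. Releasing gradually, going up and checking.

```bash
python3 -m crank '[[-0.65,0,0,0,0,0,0],[-0.8,0,0,0,0,0,0],[-1,0,0,0,0,0,0],[-1,0,0,0,0,0,0],[-1,0,0,0,0,0,0]]'; python3 -m crank '[[-1,0,0,0,0,0,0],[-1,0,0,-1.5,0,0,0],[-1,0,0,-3,0,0,0],[-1,0,0,-4,0,0,0],[-1,0,0,-4,0,0,0]]'; python3 -m crank '[[-1,0,0,-4,0,0,0],[-1,0,0,-4,0,0,0],[-1,0,0,-4,0,0,0],[-1,0,0,-3,0,0,0],[-1,-4,0,0,0,0,0]]'; python3 -m crank '[[-1,-4.2,0,0,0,0,0],[-1,-4.2,0,0,0,0,0],[-1,-4.2,0,0,0,0,0],[-1,-4.2,0,0,0,0,0],[-1,-4.2,0,0,0,0,0]]'; python3 -m crank '[[-1,-4.2,0,0,0,0,0],[-1,-4.2,0,0,0,0,0],[-1,-4.2,0,0,0,0,0],[-1,-4.2,0,0,0,0,0],[-1,0,0,0,0,0,0]]';python3 -c "
from h import *
to(.39,-.2,.30,0)
ct=read_camera('top');cs=read_camera('side')
B=[(circ(.3985,.3335,.008,.092),(0,0,255)),(circ(.3985,.3335,.033,.068),(255,0,0)),(circ(.3986,.197,.045,.052),(255,0,0)),(boxpts(.5336,.1995,0,.051,.093,.031),(255,0,0)),(boxpts(.5285,.3363,-6.7,.041,.079,.033),(255,0,0))]
cv2.imwrite('pics/fin.png',overlay(ct,B,200,130,100,114,6))
cv2.imwrite('pics/finraw.png',np.hstack([cv2.resize(ct['color'][200:300,130:244,::-1],(399,350),interpolation=2),cv2.resize(cs['color'][185:285,170:284,::-1],(399,350),interpolation=2)]))
cv2.imwrite('pics/fint.png',ct['color'][:,:,::-1])"
```

```text
time: 43.3
eef_pos: [0.398, 0.333, 0.0231]
tcp_rot: [0.709, 0.706, -0.0, -0.0]
contact_force: [-0.3, -0.2, -0.3]
opening: 1.001
time: 43.8
eef_pos: [0.3978, 0.3329, 0.1503]
tcp_rot: [0.709, 0.706, -0.0, -0.0]
contact_force: [1.2, 0.7, 0.6]
opening: 1.0
time: 44.3
eef_pos: [0.3998, 0.2957, 0.3059]
tcp_rot: [0.707, 0.707, 0.006, 0.002]
contact_force: [1.2, -0.5, -0.2]
opening: 0.997
time: 44.8
eef_pos: [0.3964, 0.0817, 0.2994]
tcp_rot: [0.708, 0.706, 0.001, 0.001]
contact_force: [0.8, 0.1, 0.3]
opening: 0.997
time: 45.3
eef_pos: [0.3959, -0.0887, 0.2993]
tcp_rot: [0.711, 0.703, -0.0, 0.001]
contact_force: [-0.6, 0.0, -0.2]
opening: 1.0
t 45.3 pos [ 0.3959 -0.0887  0.2993] jaw yaw -0.6 open 1.0 F [-0.6  0.  -0.2] q [-0.47 -0.39  2.13 -0.    1.4  -0.46]
tilt: x [ 0.011  1.    -0.002] z [ 0.001 -0.002 -1.   ]
shift cm (tool) [-11.14  -0.47  -0.04] norm 11.15
tool wz deg -0.6 (alt 179.4)
```

View pics/fin.png

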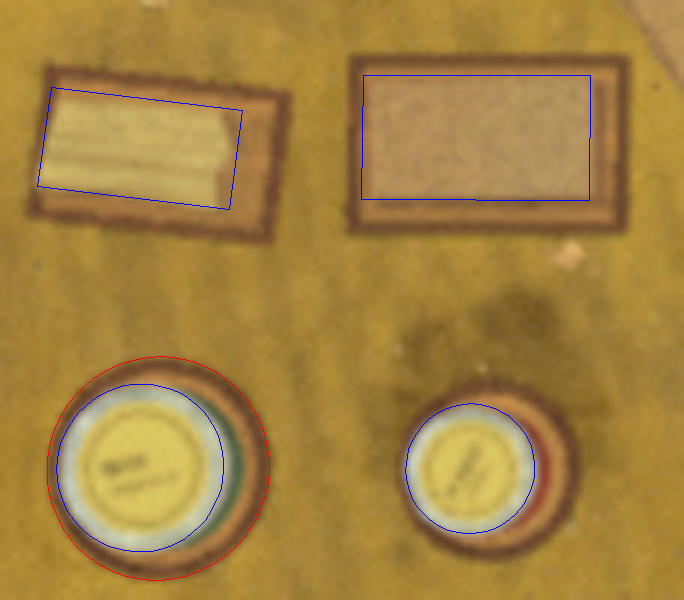

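View pics/finraw.png

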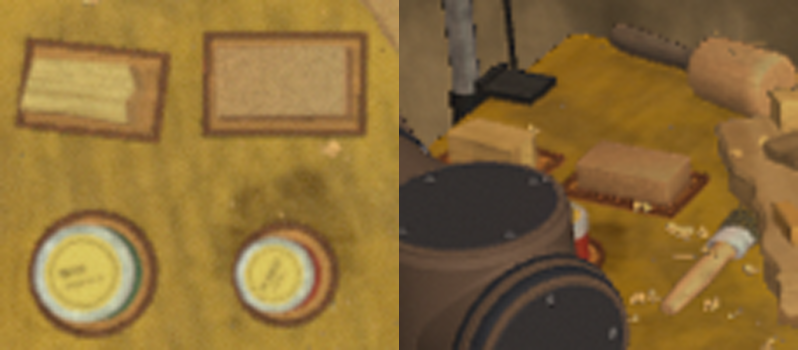

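View pics/fint.png

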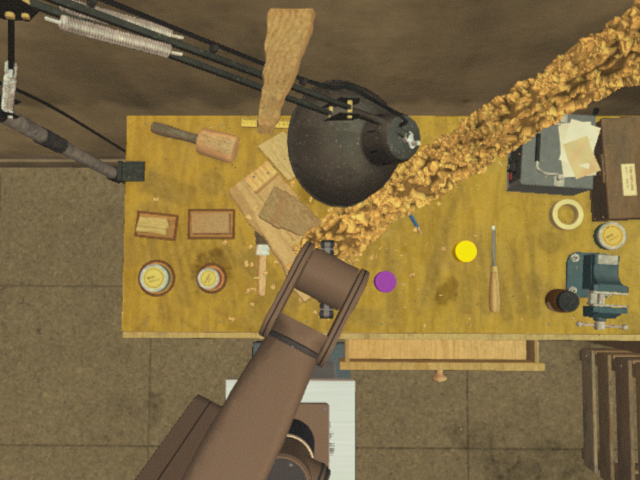

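The top view shows all four things inside their rims, and the overlays fit to within about 3 mm. The brush (262,265) and chisel (494,270) are where they were, and the gripper is clear of everything. Handing in.

```bash
python3 -c "
from plant import *
print(sign_off())"
```

```text
the job is handed in; nothing more can be done
None
```

I took the pile apart from the top down and set each thing in its own tray: red tin, oak block, cork block, then green tin. I handed in at about 45 s of the 136 s allowed, with the gripper clear at about 0.3 m. No verdict was reported.

My last checks were camera overlays, read by eye, plus the contact as each thing touched down:

- **Red tin, cork block and green tin:** each sat within about 2 mm of its tray centre.
- **Oak block:** it looked up to about 3 mm off along its length. Its cut corner and the shading made that end hard to read. It is inside the rim and well within the 12 mm limit, and it looked level from the side.
- **Touchdown:** each thing landed at the height expected for the tray floor, with about 4 to 6 N. No force went beyond 7 N.
- **Bystanders:** the dust brush and chisel looked unmoved in the final top view compared with the first. The purple and yellow look-alikes were not touched.
- **Disagreement:** the side camera put the oak block and the cork block about 2 to 3 mm away from where the top camera did, so I used a value in between and the grasps came out centred.

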